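# Set up a steel block under a strap clamp for drilling

## Robot

A 6-joint arm with a two-finger parallel gripper is mounted at the origin on the work surface; the furniture and walls round the work are solid. World frame = base frame: x ahead of the robot, y to its left, z up, the work surface at z = 0. Lengths are in mm, angles in degrees, forces in N, time in s.
With the tool pointing down it reaches from about 350 to 850 mm from the base axis. Payload 8.1 kg.
Tool frame: the origin (TCP) lies midway between the tips of the shut fingers; the grasp point (between the pads) lies 19 mm behind it; z points along the fingers, y is the line along which they close (so a half turn about z gives the same grasp; the last joint's range is limited). The gripper opens to 85 mm and grips with 20 to 120 N. Pads are 22 mm wide; open, the fingers measure 114 mm over their backs; the gripper's body (76 mm by 85 mm) begins 54 mm behind the grasp point. The pads swing forward as they close: fully open they stand 13 mm farther back than shut.
Start: joints at [-79.779, 7.471, 85.268, -0, 87.261, -4.893], TCP at [156.471, -579.243, 231.292] pointing down, gripper open.
Joint ranges: [-169.43, 169.43], [-51.17, 129.36], [1.28, 143.12], [-76.62, 256.62], [0, 156.53], [-152.29, 152.29]. Speed limits (degrees/s): [136.94, 136.94, 159.86, 180, 180, 180].

## Interface

Orientations are given as [roll, pitch, yaw] about the fixed x, y, z axes, in that order (R = Rz(yaw) Ry(pitch) Rx(roll)).
In Python, from bench import r, optics, workorder gives the robot as it stands.
- The arm moves only by the shell command python3 -m handwheel 'ROWS' [FORCE]. ROWS is rows parted by semicolons, their numbers by spaces, 1 to 8 of them, each of 7 numbers: a rotation vector rx, ry, rz in degrees, then dx, dy, dz in mm, then the finger opening in mm; each row is the pose to reach, as a shift and turn from the pose commanded when the command began, along the tool's axes at that moment; what a row does not reach only later rows make up. A row lasts 1/8 s, in which the tool goes at most 62.5 mm and 10.7 degrees, less where a joint would pass 70% of its speed; a pose out of reach is approached as far as the arm can. The fingers move at their own pace and stop on an object; FORCE is the grip in N (left out, the last holds). Time passes only in rows, so rows that do not move let the fingers close. It prints the time, the measured TCP pose, the force, the opening and the grip force at its end.
- r.sense(): the state, without advancing time (a new reading comes with each control period).
- optics.snapshot(name): name is "scene" or "top"; returns a dict with "pixels" (420x560x3 uint8, blue, green, red), "fx", "fy", "cx", "cy" (pixels), "D" ([k1, k2, p1, p2, k3] as OpenCV has them; the pictures are not rectified), "pose" (4x4, takes a point from camera to world coordinates). Camera axes: x right, y up, looking along -z (the intrinsics and any distortion apply to the point x, -y, -z); pixel columns grow to the right and rows downward; lengths in mm; the calibration is good to about 2 mm. A picture is of the moment at which its call begins. There is no depth.
- workorder.hand_in(): hands the job in; it is judged then, once.
The state is a dict: "time": time; "joint_pos": joint angles; "qd": joint speeds; "joint_efforts": joint torques, N m; "tool_pos": TCP position; "tcp_rot": TCP orientation; "ft_force": force on the tool from outside, world axes, zero at the start; "wrist_torque": the same for the moment, N m; "finger_gap": finger opening in mm; "grip_force": force on a finger pad.
Only numpy, scipy, OpenCV 4.12 (cv2) and the standard library are available. Lean on these libraries where they do the work, as an engineer would, in place of code of your own. Each camera call takes 0.05 s, during which the arm holds its last target. There are 200 camera calls.

## Task

Set the steel block up for drilling: lay the beech block along the fixture plate, centred over its large drill hole, put the steel block lengthwise on the middle of it, and stand whichever round post is as high as the two blocks together on the machined round spot, leaving the other post where it is. Then lower the strap clamp over the stud so that it lies level along the plate, tail on the post and tapered nose on the end of the steel block nearest the stud, covering only the first one to two centimetres of it. Last, put the steel washer over the stud, flat on the strap, and let go of everything.

Things in the scene. Friction and masses are not known exactly. Their poses are not given: they have to be found in the camera images.
- plate: Bright aluminium fixture plate, 230 x 100 x 12 mm, fixed; a stud stands on it. Origin on the bench below the stud, z up (top face at z = 12 mm), x along the plate toward the drill hole; it spans x -90 to +140, y -50 to +50 mm. Drill hole (26 mm across) at x = +80, y = 0; machined round spot (44 mm across) at x = -58, y = 0. A nut 24 mm across, 11 mm high sits at the stud's foot.
- stud_tip (a point): Tip of the plate's stud, on its axis, 88 mm above the plate's top face (100 mm above the bench). The stud is 12 mm across (threads 13 mm), its last 8 mm tapering to 5 mm; axes as the plate.
- beech_block: Orange-brown wooden packing block, loose, 48 x 105 x 32 mm (x, y, z), about 0.14 kg. Origin at the centre of its underside, long side along y, z up.
- steel_block: Pale grey steel workpiece with drilled holes in its top, loose, 45 x 75 x 18 mm (x, y, z), about 0.46 kg. Origin at the centre of its underside, long side along y, z up.
- post_bright: Bright round support post, loose, 36 mm across, 50 mm high, 0.35 kg, standing upright. Origin at the centre of its underside, z up.
- post_black: Dark round support post, loose, 36 mm across, 32 mm high, 0.22 kg, standing upright. Origin at the centre of its underside, z up.
- strap: Dark steel strap clamp, loose, lying flat, 132 x 38 x 12 mm (x, y, z), about 0.42 kg. Origin at mid-length on its underside, z up, +x toward the tapered nose (22 mm wide at the tip); tail end at x = -66 mm. A slot for the stud, 20 mm wide, goes right through from x = -14 to +38 mm. Centre of mass near x = -6 mm.
- strap_nose (a point): Tip of the strap's tapered nose, on its underside: 66 mm from the strap's origin along its +x; axes as the strap.
- washer: Thick steel washer, loose, lying flat, 36 mm across, hole 18 mm, 10 mm high, 0.05 kg. Origin at the centre of its underside, z up.
Things that resemble listed ones, but are neither listed nor needed, are in the scene too. Leave any green or pink look-alike of the post_bright alone.

How it is judged:
By the outcome, as a careful person would: the job done as asked, in the order asked, and still so for the second after the job is handed in, with the robot touching nothing.
It also fails if it takes over 118 s, if anything falls off the work surface, if the arm or the gripper's body presses on something with over 40 N, if the wrist force passes 120 N, or if a joint passes its speed limit or range.

## Working session

There is one attempt and no reset: what is moved stays moved. The work goes in short steps, Python scripts to look and compute and a shell command to move; the robot and the scene stay as the last step left them, time stands still between calls to the robot, and variables do not carry over. Pictures are saved under pics/ and viewed, at most 14 in all, crops included, and the job is handed in when it is done.

```bash
ls; mkdir -p pics; python3 - <<'E'
from bench import r, optics, workorder
import cv2
for n in("scene","top"):
    s=optics.snapshot(n); cv2.imwrite(f"pics/{n}0.png",s["pixels"]); print(n,s["fx"],s["fy"],s["cx"],s["cy"],s["D"],s["pose"])
print(r.sense())
E
```

```text
pics
scene 429.39644041515317 429.39644041515317 274.43495145945 206.15124658731605 [-0.0149755  0.         0.         0.         0.       ] [[ 6.32802669e-01  4.47988546e-01 -6.31559217e-01 -2.60711140e+02]
 [-7.74113567e-01  3.47505999e-01 -5.29138701e-01 -6.08066465e+02]
 [-1.75774603e-02  8.23738941e-01  5.66696735e-01  7.61537872e+02]
 [ 0.00000000e+00  0.00000000e+00  0.00000000e+00  1.00000000e+00]]
top 508.3543443921368 508.3543443921368 271.41853295835074 209.0522207917932 [-0.10968078  0.          0.          0.          0.        ] [[-1.31708570e-02  9.91841047e-01 -1.26798528e-01  2.93547919e+02]
 [-9.99909825e-01 -1.33969074e-02 -9.30084061e-04  2.38200043e+01]
 [-2.62120368e-03  1.26774844e-01  9.91928056e-01  1.67866925e+03]
 [ 0.00000000e+00  0.00000000e+00  0.00000000e+00  1.00000000e+00]]
{'time': 0.1, 'joint_pos': array([-7.97802148e+01,  7.51147173e+00,  8.53254619e+01,  1.99688690e-04,
        8.72623422e+01, -4.89254719e+00]), 'qd': array([ 0.0168967 , -0.10298638, -0.1031241 , -0.00545744, -0.07389112,
        0.07234479]), 'joint_efforts': array([-4.21222667e-04, -5.70952892e+01, -5.01942229e+01, -3.90197156e-04,
        8.19551497e-03, -1.92599276e-05]), 'tool_pos': array([ 156.36310688, -578.73061906,  230.31892703]), 'tcp_rot': array([-1.79901103e+02, -8.66568090e-03,  1.51123152e+01]), 'ft_force': array([-0.61731342, -0.14293575,  0.66127386]), 'wrist_torque': array([ 0.01969498, -0.0063348 , -0.00163762]), 'grip_force': 0.0, 'finger_gap': 85.5836747787447}
```

View pics/scene0.png

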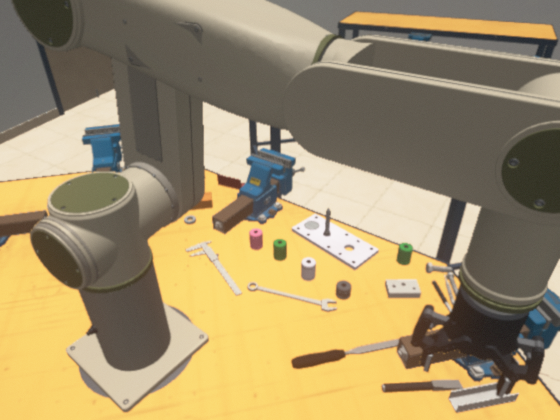

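View pics/top0.png

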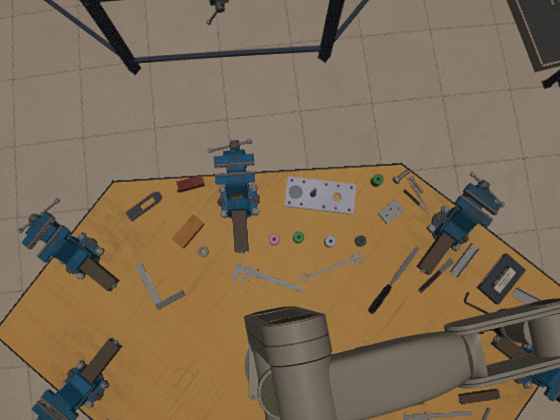

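Top picture: the plate is at (320,195), with its round spot at (296,191) and drill hole at (337,197). The beech block is at (188,231), and a dark red look-alike is at (190,183). The strap is at (144,206), the washer at (203,251), the pink post at (274,239) and the green posts at (298,238) and (377,180). The bright post is at (330,241), the black post at (361,241) and the steel block at (390,211). Next, close crops.

```bash
cat > h.py <<'E'
import numpy as np, cv2
from bench import r, optics, workorder
F=np.diag([1.,-1,-1])
def snap(n):
    s=optics.snapshot(n); s["K"]=np.array([[s["fx"],0,s["cx"]],[0,s["fy"],s["cy"]],[0,0,1]]); s["n"]=n; return s
def w2p(s,P):
    R=(s["pose"][:3,:3]@F).T; t=-R@s["pose"][:3,3]
    return cv2.projectPoints(np.asarray(P,float).reshape(-1,1,3),cv2.Rodrigues(R)[0],t,s["K"],np.array(s["D"],float))[0].reshape(-1,2)
def p2w(s,px,z):
    u=cv2.undistortPoints(np.asarray(px,float).reshape(-1,1,2),s["K"],np.array(s["D"],float)).reshape(-1,2)
    d=np.c_[u,np.ones(len(u))]@(s["pose"][:3,:3]@F).T; c=s["pose"][:3,3]
    return c+d*((np.reshape(z,(-1,1))-c[2])/d[:,2:])
def crop(s,x0,y0,x1,y1,k,f):
    cv2.imwrite(f,cv2.resize(s["pixels"][y0:y1,x0:x1],None,fx=k,fy=k,interpolation=cv2.INTER_CUBIC))
E
python3 - <<'E'
from h import *
t=snap("top")
a=cv2.resize(t["pixels"][170:260,120:270],None,fx=5.3,fy=5.3,interpolation=cv2.INTER_CUBIC)
b=cv2.resize(t["pixels"][170:260-40+35,265:415],None,fx=5.3,fy=5.3,interpolation=cv2.INTER_CUBIC)
cv2.imwrite("pics/a.png",a); cv2.imwrite("pics/b.png",b)
for n,p,z in [("beech",(188,231),32),("strap",(144,206),12),("washer",(203,251),10),("bright",(330,241),50),("black",(361,241),32),("steel",(390,211),18),("spot",(296,191),12),("hole",(337,197),12)]: print(n,p2w(t,[p],z)[0].round())
E
```

```text
beech [436. 298.  32.]
strap [523. 450.  12.]
washer [371. 252.  10.]
bright [ 396. -161.   50.]
black [ 395. -264.   32.]
steel [ 494. -367.   18.]
spot [566. -57.  12.]
hole [ 544. -193.   12.]
```

View pics/a.png

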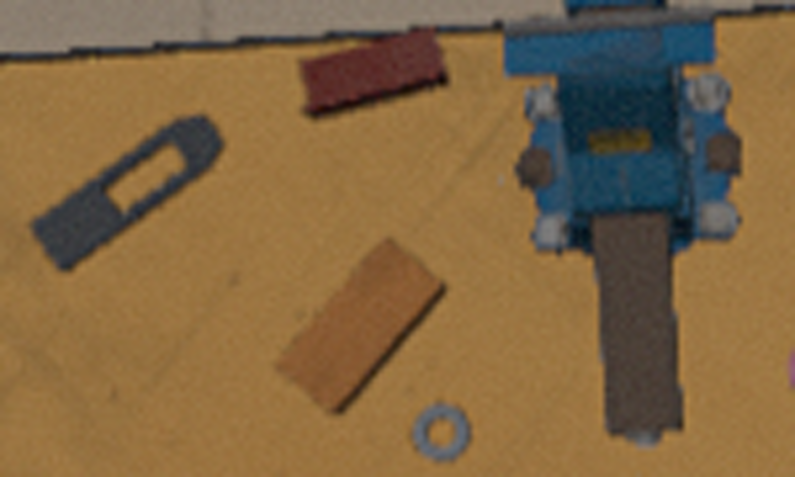

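View pics/b.png

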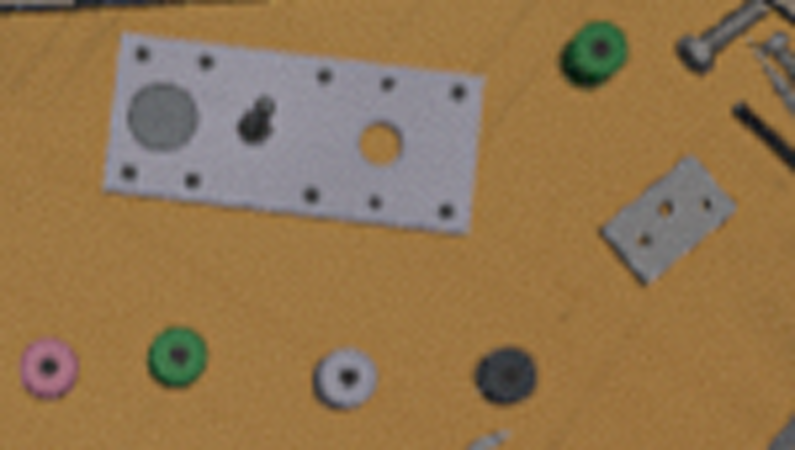

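```bash
cat > fit.py <<'E'
from h import *
from scipy.optimize import minimize
U=4
def box(a,b,h): return np.array([(x*a/2,y*b/2,z) for x in(-1,1) for y in(-1,1) for z in(0,h)])
def cyl(d,h): return np.array([(d/2*np.cos(t),d/2*np.sin(t),z) for t in np.arange(0,2*np.pi,.15) for z in(0,h)])
strapm=np.array([(x,y,z) for z in(0,12) for x,y in((-66,-19),(-66,19),(48,19),(48,-19),(66,11),(66,-11))])
pl=np.array([(x,y,z) for x in(-90,140) for y in(-50,50) for z in(0,12)])
M=dict(beech=box(48,105,32),steel=box(45,75,18),post=cyl(36,50),black=cyl(36,32),strap=strapm,washer=cyl(36,10),plate=pl)
def place(m,p,z0=0):
    c,s=np.cos(np.radians(p[2])),np.sin(np.radians(p[2])); return m@np.array([[c,-s,0],[s,c,0],[0,0,1]]).T+[p[0],p[1],z0]
def fit(s,name,p0,z0=0,pad=10,fixyaw=False,show=None,f=.5):
    m=M[name]; q=w2p(s,place(m,p0,z0)); x0,y0=(q.min(0)-pad).astype(int); x1,y1=(q.max(0)+pad).astype(int)
    im=cv2.cvtColor(s["pixels"],cv2.COLOR_BGR2LAB)[y0:y1,x0:x1].astype(np.float32)
    im=cv2.resize(im,None,fx=U,fy=U,interpolation=cv2.INTER_CUBIC)
    def ren(p,grow=1):
        q=w2p(s,place(m,p,z0)); q=((q-[x0,y0]+.5)*U-.5); h=cv2.convexHull(q.astype(np.float32))
        o=np.zeros(im.shape[:2],np.uint8); cv2.fillConvexPoly(o,np.round(h*16).astype(np.int32),255,cv2.LINE_AA,4); return o.astype(np.float32)/255
    r0=ren(p0); out=cv2.dilate(r0,np.ones((17,17)))<.1; ins=cv2.erode(r0,np.ones((9,9)))>.9
    b=np.median(im[out],0); o=np.median(im[ins],0)
    d=np.linalg.norm(im-b,axis=2); mk=(d>f*np.linalg.norm(o-b)).astype(np.uint8)
    mk=cv2.morphologyEx(mk,cv2.MORPH_CLOSE,np.ones((9,9))); n,l,st,_=cv2.connectedComponentsWithStats(mk)
    k=np.argmax([((l==i)&(r0>.5)).sum() if i else 0 for i in range(n)]); cs=cv2.findContours((l==k).astype(np.uint8),0,1)[0]
    mk=np.zeros_like(mk); cv2.drawContours(mk,cs,-1,1,-1); mk=mk.astype(np.float32)
    def cost(v):
        p=[v[0],v[1],p0[2] if fixyaw else v[2]]; rr=ren(p); return np.abs(rr-mk).sum()/max(mk.sum(),1)
    best=min((minimize(cost,np.array(p0,float)+dv,method="Nelder-Mead",options=dict(initial_simplex=np.array(p0,float)+dv+np.array([[0,0,0],[6,0,0],[0,6,0],[0,0,6]]))) for dv in([0,0,0],[3,-3,-3],[-3,3,3])),key=lambda a:a.fun)
    return best.x.round(1),round(best.fun,3)
E
python3 - <<'E'
from fit import *
from h import *
t=snap("top"); s=snap("scene")
def cp(o,*P): return np.array([(o+(x+.5)/5.3-.5,170+(y+.5)/5.3-.5) for x,y in P])
w=p2w(t,cp(265,(163,117),(381,144),(122,33),(484,75),(468,235),(103,190)),12)
A=np.array([(-58,0),(80,0),(-90,50),(140,50),(140,-50),(-90,-50)],float)
def rigid(A,B):
    a=A-A.mean(0); b=B-B.mean(0); U,_,V=np.linalg.svd(a.T@b); R=(U@V).T; return B.mean(0)-R@A.mean(0),np.degrees(np.arctan2(R[1,0],R[0,0]))
o,y=rigid(A,w[:,:2]); print("plate click",o,y, [np.linalg.norm(w[i]-w[j]).round(1) for i,j in((0,1),(2,3),(3,4),(4,5),(5,2))])
for n,p in dict(plate=(o[0],o[1],y),beech=(436,298,-43),steel=(494,-367,-52),strap=(523,450,-57),post=(390,-161,0),black=(394,-264,0),washer=(371,252,0)).items():
    fy=n in("post","black","washer")
    for c in((t,s) if n in("plate","steel","post","black") else (t,)):
        try: print(n,c["n"],*fit(c,n,p,fixyaw=fy,f=.35 if n in("beech",) else .5))
        except Exception as e: print(n,c["n"],repr(e)[:100])
print("tip px",w2p(t,[[o[0],o[1],100]]),w2p(s,[[o[0],o[1],100]]))
E
```

```text
plate click [ 555.84280329 -112.21729926] -97.68470878647216 [np.float64(137.6), np.float64(229.4), np.float64(102.1), np.float64(229.7), np.float64(100.4)]
plate top [ 556.2 -112.   -97.8] 0.011
plate scene [ 558.2 -110.3  -97.9] 0.475
beech top [436.  301.   49.1] 0.088
steel top [ 494.6 -369.9 -141.5] 0.039
steel scene [ 495.8 -369.2   38.4] 0.024
strap top [526.1 451.2 -54.7] 0.076
post top [ 396.5 -161.6   -7.2] 0.044
post scene [ 400.1 -159.2  -16.3] 0.164
black top [ 3.981e+02 -2.628e+02  3.000e-01] 0.163
black scene [ 400.9 -261.5   -6.7] 0.19
washer top [370.6 252.7   2.1] 0.062
tip px [[314.83733291 189.41118054]] [[328.23882185 208.68953576]]
```

Choice: the beech block is the orange-brown one at top (188,231), fitted size 48x105; the red block at (190,183) is rejected. 32+18=50 mm, so the bright post at (330,241) is the one, and the pink, green and black posts stay. The crops confirm these choices. Next, a move helper that only prints numbers.

```bash
cat >> h.py <<'E'
def go(x,y,z,yaw):
    from scipy.spatial.transform import Rotation as Ro
    s=r.sense(); R=Ro.from_euler("xyz",s["tcp_rot"],degrees=True); T=Ro.from_euler("xyz",[180,0,yaw],degrees=True)
    v=np.degrees((R.inv()*T).as_rotvec()); d=R.inv().apply(np.array([x,y,z])-s["tool_pos"])
    print("t",s["time"],"at",s["tool_pos"].round(1),s["tcp_rot"].round(2),"gap",round(s["finger_gap"],1))
    print("->",(x,y,z,yaw),"rot",v.round(1),"d",d.round(1),"rows",round(max(np.linalg.norm(d)/62.5,np.linalg.norm(v)/10.7),1),"j6~",round(np.degrees(np.arctan2(y,x))+90-yaw,1))
E
python3 - <<'E'
from h import *
go(560,-190,320,70); go(436,300.5,320,139.1)
E
```

```text
t 0.25 at [ 156.4 -579.   230.8] [-1.7995e+02 -1.0000e-02  1.5110e+01] gap 85.4
-> (560, -190, 320, 70) rot [ -0.   -0.  -54.9] d [ 491.1 -270.4  -88.9] rows 9.1 j6~ 1.3
t 0.25 at [ 156.4 -579.   230.8] [-1.7995e+02 -1.0000e-02  1.5110e+01] gap 85.4
-> (436, 300.5, 320, 139.1) rot [-0.00e+00 -1.00e-01 -1.24e+02] d [ 499.2 -776.2  -88.5] rows 14.8 j6~ -14.5
```

```bash
python3 -m handwheel '0 0 -10 90 -50 -30 78; 0 0 -20 140 -80 -60 78; 0 0 -30 195 -107 -89 78; 0 0 -40 250 -137 -89 78; 0 0 -50 310 -170 -89 78; 0 0 -55 370 -204 -89 78; 0 0 -55 430 -237 -89 78; 0 0 -55 491 -270 -89 78'; python3 -c "
from h import *
go(436,300.5,320,139.1)"
```

```text
time: 1.25
tool_pos: [507.4, -240.6, 319.8]
tcp_rot: [180.0, 0.0, 70.1]
ft_force: [0.4, -0.7, -0.1]
finger_gap: 78.0
grip_force: 0.0
t 1.25 at [ 507.4 -240.6  319.8] [1.7998e+02 1.0000e-02 7.0120e+01] gap 78.0
-> (436, 300.5, 320, 139.1) rot [  0.   0. -69.] d [ 4.846e+02 -2.512e+02 -4.000e-01] rows 8.7 j6~ -14.5
```

```bash
python3 -m handwheel '0 0 0 0 0 0 78; 0 0 0 0 0 0 78'; python3 -c "
from h import *
go(436,300.5,320,139.1)"
```

```text
time: 1.5
tool_pos: [506.1, -242.1, 319.4]
tcp_rot: [-180.0, 0.0, 70.2]
ft_force: [0.8, -0.3, -0.4]
finger_gap: 78.2
grip_force: 0.0
t 1.5 at [ 506.1 -242.1  319.4] [-1.7996e+02  2.0000e-02  7.0180e+01] gap 78.2
-> (436, 300.5, 320, 139.1) rot [ -0.1  -0.  -68.9] d [ 486.7 -249.9   -0.6] rows 8.8 j6~ -14.5
```

```bash
python3 -m handwheel '0 0 -10 54 -28 0 78; 0 0 -20 108 -56 0 78; 0 0 -30 162 -84 0 78; 0 0 -40 216 -112 0 78; 0 0 -50 270 -139 0 78; 0 0 -60 324 -167 0 78; 0 0 -69 378 -195 0 78; 0 0 -69 432 -223 0 78'; python3 -m handwheel '0 0 0 54 -27 0 78; 0 0 0 54 -27 60 78; 0 0 0 54 -27 120 78; 0 0 0 54 -27 180 78;0 0 0 54 -27 180 78;0 0 0 54 -27 180 78'; python3 -c "
from h import *
go(436,300.5,4,139.1)"
```

```text
time: 2.5
tool_pos: [443.4, 240.0, 320.0]
tcp_rot: [180.0, 0.1, 139.1]
ft_force: [0.8, -0.5, 0.2]
finger_gap: 78.0
grip_force: 0.0
time: 3.25
tool_pos: [386.4, 254.5, 142.1]
tcp_rot: [179.9, 0.1, 139.0]
ft_force: [0.5, -0.2, 1.2]
finger_gap: 78.2
grip_force: 0.0
t 3.25 at [386.4 254.5 142.1] [1.7987e+02 6.0000e-02 1.3902e+02] gap 78.2
-> (436, 300.5, 4, 139.1) rot [ 0.1  0.1 -0.1] d [ -7.1  66.9 138.2] rows 2.5 j6~ -14.5
```

```bash
python3 -m handwheel '0 0 0 -4 33 0 78; 0 0 0 -7 67 0 78; 0 0 0 -7 67 0 78; 0 0 0 -7 67 40 78; 0 0 0 -7 67 70 78; 0 0 0 -7 67 70 78'; python3 - <<'E'
from h import *
go(436,300.5,4,139.1)
crop(snap("top"),150,190,250,265,8,"pics/c.png")
E
```

```text
time: 4.0
tool_pos: [433.4, 300.0, 69.5]
tcp_rot: [-179.9, -0.0, 139.1]
ft_force: [-0.9, 0.6, 0.2]
finger_gap: 78.2
grip_force: 0.0
t 4.0 at [433.4 300.   69.5] [-1.7988e+02 -3.0000e-02  1.3909e+02] gap 78.2
-> (436, 300.5, 4, 139.1) rot [-0.1 -0.  -0. ] d [-1.7  2.3 65.5] rows 1.0 j6~ -14.5
```

View pics/c.png

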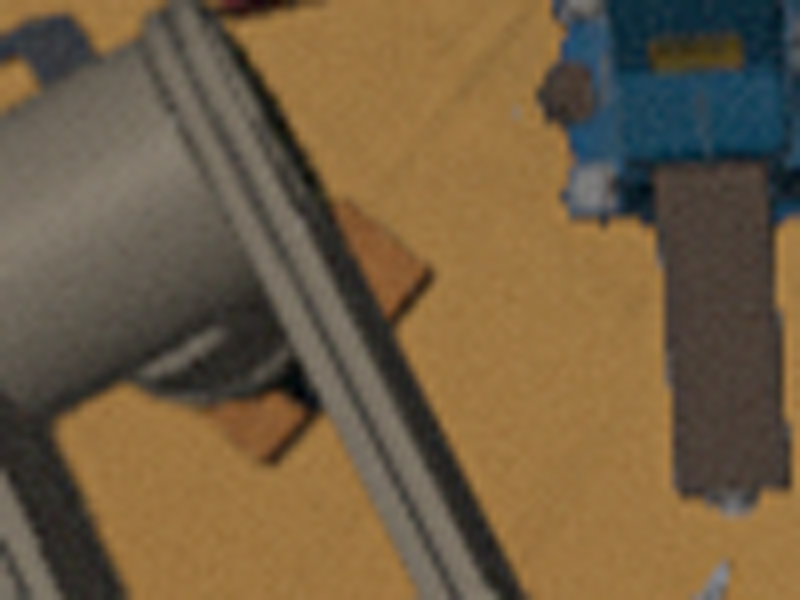

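The arm hides most of it, but the beech block shows on both sides of the wrist, at crop (385,265) and (265,430), so the tool sits over the block's middle. Descend and grip.

```bash
python3 -m handwheel '0 0 0 -2 2 35 78; 0 0 0 -2 2 60 78; 0 0 0 -2 2 65 78; 0 0 0 -2 2 65 78; 0 0 0 -2 2 65 40; 0 0 0 -2 2 65 40;0 0 0 -2 2 65 40;0 0 0 -2 2 65 40' 40;  python3 -m handwheel '0 0 0 0 0 0 40; 0 0 0 0 0 0 40;0 0 0 0 0 -40 40;0 0 0 0 0 -100 40;0 0 0 0 0 -160 40;0 0 0 0 0 -220 40;0 0 0 0 0 -280 40;0 0 0 0 0 -310 40'; python3 -c "
from h import *
go(545,-191,320,82.2)"
```

```text
time: 5.05
tool_pos: [438.0, 301.7, 6.3]
tcp_rot: [179.9, 0.1, 139.1]
ft_force: [-0.3, -0.6, 6.8]
finger_gap: 47.3
grip_force: 42.0
time: 6.05
tool_pos: [437.7, 301.6, 319.6]
tcp_rot: [179.7, 0.1, 139.1]
ft_force: [-0.3, 0.3, -2.0]
finger_gap: 47.5
grip_force: 42.1
t 6.05 at [437.7 301.6 319.6] [1.7967e+02 1.2000e-01 1.3912e+02] gap 47.5
-> (545, -191, 320, 82.2) rot [ 0.4 -0.1 56.9] d [-403.5 -302.2   -1.3] rows 8.1 j6~ -11.5
```

```bash
python3 -m handwheel '0 0 8 -48 -36 0 40; 0 0 16 -96 -72 0 40; 0 0 24 -144 -108 0 40; 0 0 32 -192 -144 0 40; 0 0 40 -240 -180 0 40; 0 0 48 -288 -216 0 40; 0 0 56.9 -338 -253 0 40; 0 0 56.9 -386 -289 0 40'; python3 -m handwheel '0 0 0 0 0 0 40;0 0 0 0 0 0 40'; python3 -c "
from h import *
go(545.6,-191,70,82.2)"
```

```text
time: 7.05
tool_pos: [539.5, -172.1, 315.0]
tcp_rot: [180.0, -0.0, 82.1]
ft_force: [0.4, 0.4, -0.4]
finger_gap: 47.1
grip_force: 42.0
time: 7.3
tool_pos: [539.3, -170.0, 314.6]
tcp_rot: [-180.0, -0.0, 82.2]
ft_force: [0.6, 0.7, -1.3]
finger_gap: 47.1
grip_force: 42.0
t 7.3 at [ 539.3 -170.   314.6] [-1.7997e+02 -3.0000e-02  8.2170e+01] gap 47.1
-> (545.6, -191, 70, 82.2) rot [-0. -0. -0.] d [-20.1   9.2 244.6] rows 3.9 j6~ -11.5
```

```bash
python3 -m handwheel '0 0 0 -20 9 0 40; 0 0 0 -20 9 60 40; 0 0 0 -20 9 120 40; 0 0 0 -20 9 180 40; 0 0 0 -20 9 230 40; 0 0 0 -20 9 270 40;0 0 0 -20 9 270 40;0 0 0 -20 9 270 40'; python3 - <<'E'
from h import *
go(545.6,-191,19,82.2)
crop(snap("scene"),270,190,400,287,6,"pics/d.png")
E
```

```text
time: 8.3
tool_pos: [547.1, -191.4, 46.7]
tcp_rot: [179.9, 0.0, 82.3]
ft_force: [0.3, -0.5, -1.5]
finger_gap: 47.5
grip_force: 42.0
t 8.3 at [ 547.1 -191.4   46.7] [1.7987e+02 4.0000e-02 8.2260e+01] gap 47.5
-> (545.6, -191, 19, 82.2) rot [0.1 0.  0.1] d [ 0.2 -1.6 27.7] rows 0.4 j6~ -11.5
```

View pics/d.png

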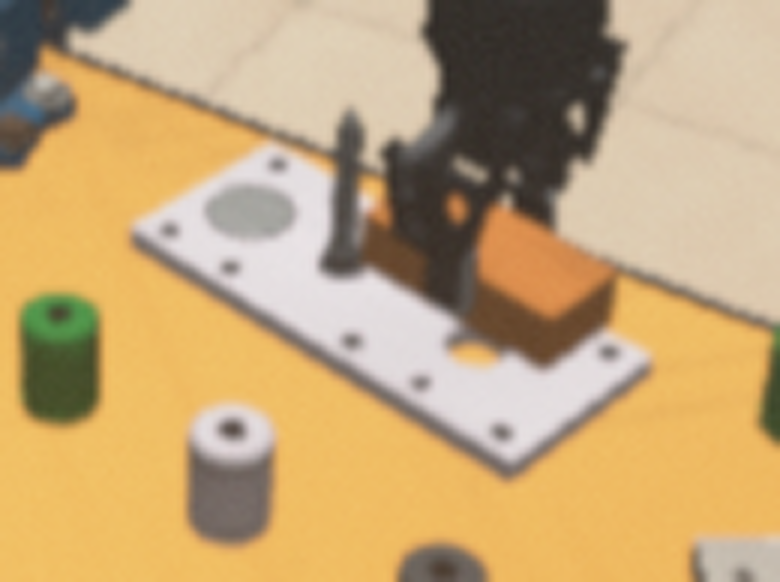

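The picture shows the block held level over the plate. The spot is at crop (251,211), the stud tip at (349,112), and the plate corners at (133,232), (278,147), (650,360) and (508,468). Comparing with the calibrated scene camera.

```bash
python3 - <<'E'
from fit import *
s=snap("scene")
def cp(*P): return np.array([(270+(x+.5)/6-.5,190+(y+.5)/6-.5) for x,y in P])
w=p2w(s,cp((251,211),(133,232),(278,147),(650,360),(508,468)),12)[:,:2]
A=np.array([(-58,0),(-90,-50),(-90,50),(140,50),(140,-50)],float)
a=A-A.mean(0); b=w-w.mean(0); U_,_,V=np.linalg.svd(a.T@b); R=(U_@V).T; o=w.mean(0)-R@A.mean(0)
print(w.round(1),o,np.degrees(np.arctan2(R[1,0],R[0,0]))); print((A@R.T+o-w).round(1))
print("tip",p2w(s,cp((349,110)),100))
st=r.sense(); print(st["tool_pos"])
blk=place(M["beech"],[st["tool_pos"][0],st["tool_pos"][1],-7.8],st["tool_pos"][2]-6.3)
q=w2p(s,blk); print(np.c_[blk,((q-[270,190]+.5)*6-.5)].round(1))
E
```

```text
[[ 566.7  -52.8]
 [ 518.6  -18. ]
 [ 618.3  -32.8]
 [ 585.6 -256.2]
 [ 485.8 -242.7]] [ 556.23950556 -112.17068329] -98.4022472465096
[[-2.  -2. ]
 [ 1.3  2.2]
 [ 0.6  2.4]
 [-0.4 -1.8]
 [ 0.5 -0.7]]
tip [[ 558.08643098 -109.17229147  100.        ]]
[ 547.89858487 -191.90651084   47.72072573]
[[ 517.  -240.7   41.4  547.9  375.1]
 [ 517.  -240.7   73.4  555.3  316.6]
 [ 531.2 -136.6   41.4  360.3  265.3]
 [ 531.2 -136.6   73.4  364.3  208.4]
 [ 564.6 -247.2   41.4  616.2  324.7]
 [ 564.6 -247.2   73.4  624.6  266.9]
 [ 578.8 -143.1   41.4  429.2  220.2]
 [ 578.8 -143.1   73.4  434.2  163.8]]
```

```bash
python3 -m handwheel '0 0 0 -0.7 -2 15 40; 0 0 0 -0.7 -2 24 40; 0 0 0 -0.7 -2 27 40; 0 0 0 -0.7 -2 28 40; 0 0 0 -0.7 -2 28.5 40; 0 0 0 -0.7 -2 29 40'; python3 -c "
from h import *
print(np.mean([ (optics.snapshot('top'),r.sense()['tool_pos'])[1] for _ in range(6)],0))
go(545.2,-192,18.8,82.2)"
```

```text
time: 9.15
tool_pos: [543.4, -191.5, 18.2]
tcp_rot: [-179.9, -0.0, 82.2]
ft_force: [-17.1, 7.2, 32.5]
finger_gap: 47.3
grip_force: 46.4
[ 543.36569635 -191.47450459   18.25199595]
t 9.45 at [ 543.4 -191.5   18.2] [-1.7992e+02 -1.0000e-02  8.2220e+01] gap 47.2
-> (545.2, -192, 18.8, 82.2) rot [-0.1 -0.   0. ] d [-0.3  1.9 -0.6] rows 0.0 j6~ -11.6
```

```bash
python3 -m handwheel '0 0 0 0 0 -2 40; 0 0 0 -0.3 1.8 -2 40; 0 0 0 -0.3 1.8 -1.2 40; 0 0 0 -0.3 1.8 -0.9 40;0 0 0 -0.3 1.8 -0.9 40'; python3 -c "
from h import *
go(545.2,-192,18.8,82.2)"
```

```text
time: 10.07
tool_pos: [545.3, -192.1, 18.3]
tcp_rot: [-180.0, -0.0, 82.2]
ft_force: [-11.0, 4.3, 22.1]
finger_gap: 47.5
grip_force: 45.0
t 10.075 at [ 545.3 -192.1   18.3] [-179.96   -0.     82.22] gap 47.5
-> (545.2, -192, 18.8, 82.2) rot [-0. -0.  0.] d [ 0.1 -0.2 -0.5] rows 0.0 j6~ -11.6
```

```bash
python3 -m handwheel '0 0 0 0 0 -0.7 52; 0 0 0 0 0 -0.7 62; 0 0 0 0 0 -1 70; 0 0 0 0 0 -1 75;0 0 0 0 0 -40 75;0 0 0 0 0 -100 75;0 0 0 0 0 -150 75;0 0 0 0 0 -150 75'; python3 -c "
from h import *
go(495.2,-369.7,120,128.5)"
```

```text
time: 11.08
tool_pos: [548.7, -193.5, 172.7]
tcp_rot: [179.4, 0.2, 82.2]
ft_force: [-0.6, 0.1, 0.3]
finger_gap: 74.8
grip_force: 0.0
t 11.075 at [ 548.7 -193.5  172.7] [1.7944e+02 1.6000e-01 8.2210e+01] gap 74.8
-> (495.2, -369.7, 120, 128.5) rot [  0.5   0.4 -46.3] d [-181.6  -29.6   52.9] rows 4.3 j6~ -75.2
```

```bash
python3 -m handwheel '0 0 -10 -45 -7 0 75;0 0 -20 -90 -15 0 75;0 0 -30 -136 -22 0 75;0 0 -40 -182 -30 10 75;0 0 -46.3 -182 -30 40 75;0 0 -46.3 -182 -30 60 75;0 0 -46.3 -182 -30 60 75;0 0 -46.3 -182 -30 60 75'; python3 - <<'E'
from fit import *
go(495.2,-369.7,4,128.5)
t=snap("top");print(fit(t,"beech",(545.3,-191.3,-7.8),z0=12,pad=6)); 
crop(t,275,165,420,265,5.4,"pics/e.png")
E
```

```text
time: 12.08
tool_pos: [491.7, -368.0, 107.2]
tcp_rot: [180.0, 0.0, 128.5]
ft_force: [-0.6, -0.5, -0.1]
finger_gap: 74.7
grip_force: 0.0
t 12.075 at [ 491.7 -368.   107.2] [1.7999e+02 4.0000e-02 1.2849e+02] gap 74.7
-> (495.2, -369.7, 4, 128.5) rot [ 0.  0. -0.] d [ -3.5   1.7 103.2] rows 1.7 j6~ -75.2
(array([ 542.2, -207. ,   -7.1]), np.float64(0.366))
```

View pics/e.png

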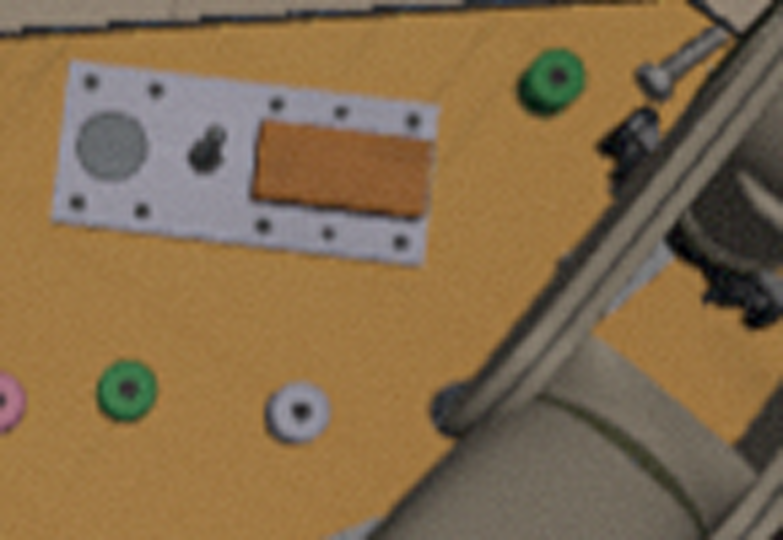

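The beech block lies along the plate. Its top corners in the crop are (262,121), (433,140), (423,216) and (253,198). I'll check those and grip the steel block.

```bash
python3 - <<'E'
from h import *
t=snap("top")
w=p2w(t,[(275+(x+.5)/5.4-.5,165+(y+.5)/5.4-.5) for x,y in((262,121),(433,140),(423,216),(253,198))],44)
c=w.mean(0); print(w.round(1),c)
w=p2w(t,[(275+(x+.5)/5.4-.5,165+(y+.5)/5.4-.5) for x,y in((72,60),(438,104),(424,267),(53,222),(112,146))],12)
print(w.round(1))
E
python3 -m handwheel '0 0 0 -3 1.7 50 75;0 0 0 -3 1.7 90 75;0 0 0 -3 1.7 101 75;0 0 0 -3 1.7 103 75;0 0 0 -3 1.7 103 38;0 0 0 -3 1.7 103 38;0 0 0 -3 1.7 103 38;0 0 0 -3 1.7 103 38' 60; python3 -m handwheel '0 0 0 0 0 0 38;0 0 0 0 0 0 38'; python3 -c "
from h import *
go(495.2,-369.7,4,128.5)"
```

```text
[[ 572.8 -144.3   44. ]
 [ 559.8 -247.7   44. ]
 [ 513.6 -240.    44. ]
 [ 525.8 -137.6   44. ]] [ 543.00511713 -192.37961659   44.        ]
[[ 618.   -31.1   12. ]
 [ 587.5 -256.9   12. ]
 [ 486.3 -244.7   12. ]
 [ 517.2  -17.7   12. ]
 [ 563.8  -54.8   12. ]]
time: 13.18
tool_pos: [495.9, -370.8, 6.3]
tcp_rot: [179.9, 0.2, 128.5]
ft_force: [1.2, 0.7, 7.2]
finger_gap: 43.1
grip_force: 62.5
time: 13.42
tool_pos: [496.0, -370.9, 6.4]
tcp_rot: [179.9, 0.2, 128.5]
ft_force: [-0.6, 1.0, 7.3]
finger_gap: 43.1
grip_force: 62.5
t 13.425 at [ 496.  -370.9    6.4] [179.94   0.24 128.52] gap 43.1
-> (495.2, -369.7, 4, 128.5) rot [0.1 0.2 0. ] d [1.4 0.1 2.4] rows 0.0 j6~ -75.2
```

```bash
python3 -m handwheel '0 0 0 0 0 -30 38;0 0 0 0 0 -80 38;0 0 0 0 0 -120 38;0 0 0 0 0 -120 38'; python3 -c "
from h import *
go(545.9,-193.2,60,82.2)"
```

```text
time: 13.92
tool_pos: [496.6, -371.8, 128.9]
tcp_rot: [179.9, 0.5, 128.5]
ft_force: [0.3, -0.8, -5.1]
finger_gap: 43.3
grip_force: 63.3
t 13.925 at [ 496.6 -371.8  128.9] [179.91   0.5  128.51] gap 43.3
-> (545.9, -193.2, 60, 82.2) rot [ 0.3  0.4 46.3] d [109.7 149.7  68.1] rows 4.3 j6~ -11.7
```

```bash
python3 -m handwheel '-0.4 -0.3 0 -2.7 4 0 38;-0.4 -0.3 0 -2.7 4 0 38;-0.4 -0.3 0 -2.7 4 0 38;-0.4 -0.3 0 -2.7 4 0 38'; python3 -c "
from h import *
go(545.9,-193.2,50.3,82.2)"
```

```text
time: 15.42
tool_pos: [546.8, -193.5, 58.8]
tcp_rot: [180.0, 0.1, 82.2]
ft_force: [-0.7, 0.4, -5.1]
finger_gap: 43.2
grip_force: 63.4
t 15.425 at [ 546.8 -193.5   58.8] [1.800e+02 6.000e-02 8.221e+01] gap 43.2
-> (545.9, -193.2, 50.3, 82.2) rot [0.  0.1 0. ] d [ 0.1 -0.9  8.5] rows 0.1 j6~ -11.7
```

```bash
python3 -m handwheel '0 0 0 0 -1 5 38;0 0 0 0 -1 7.5 38;0 0 0 0 -1 8.2 38;0 0 0 0 -1 8.2 38;0 0 0 0 -1 8.2 38'; python3 -c "
from h import *
go(545.9,-193.2,50.3,82.2)"
```

```text
time: 16.05
tool_pos: [545.8, -193.3, 50.4]
tcp_rot: [-180.0, 0.1, 82.2]
ft_force: [-2.5, 1.2, -0.9]
finger_gap: 43.3
grip_force: 63.7
t 16.05 at [ 545.8 -193.3   50.4] [-1.7998e+02  6.0000e-02  8.2210e+01] gap 43.3
-> (545.9, -193.2, 50.3, 82.2) rot [-0.   0.1  0. ] d [0.1 0.1 0.1] rows 0.0 j6~ -11.7
```

```bash
python3 -m handwheel '0 0 0 0 0 0.3 50; 0 0 0 0 0 0 60; 0 0 0 0 0 0 70; 0 0 0 0 0 0 70;0 0 0 0 0 -30 70;0 0 0 0 0 -80 70;0 0 0 0 0 -90 70;0 0 0 0 0 -90 70'; python3 -c "
from h import *
go(398,-160.8,120,82.2)"
```

```text
time: 17.05
tool_pos: [546.4, -193.5, 141.3]
tcp_rot: [179.9, 0.1, 82.2]
ft_force: [0.2, 0.1, 0.5]
finger_gap: 70.0
grip_force: 0.0
t 17.05 at [ 546.4 -193.5  141.3] [1.799e+02 9.000e-02 8.222e+01] gap 70.0
-> (398, -160.8, 120, 82.2) rot [0.1 0.1 0. ] d [  12.3 -151.5   21. ] rows 2.5 j6~ -14.2
```

```bash
python3 -m handwheel '0 0 0 5 -60 0 70;0 0 0 10 -120 0 70;0 0 0 12.3 -151.5 10 70;0 0 0 12.3 -151.5 20 70;0 0 0 12.3 -151.5 20 70;0 0 0 12.3 -151.5 20 70'; python3 - <<'E'
from fit import *
go(398,-160.8,14,82.2)
s=snap("scene"); t=snap("top")
print(fit(s,"post",(398,-160.8,0),fixyaw=True,pad=6,f=.3))
a=cv2.resize(s["pixels"][190:300,270:400],None,fx=4,fy=4,interpolation=cv2.INTER_CUBIC)
b=cv2.resize(t["pixels"][165:275,280:350],None,fx=4,fy=4,interpolation=cv2.INTER_CUBIC)
cv2.imwrite("pics/f.png",np.hstack([a,b]))
E
```

```text
time: 17.8
tool_pos: [398.0, -160.6, 120.3]
tcp_rot: [-180.0, 0.0, 82.2]
ft_force: [-0.1, 0.1, 0.6]
finger_gap: 70.2
grip_force: 0.0
t 17.8 at [ 398.  -160.6  120.3] [-1.7996e+02  5.0000e-02  8.2220e+01] gap 70.2
-> (398, -160.8, 14, 82.2) rot [-0.  0.  0.] d [-1.000e-01  1.000e-01  1.063e+02] rows 1.7 j6~ -14.2
(array([ 398.4, -160.2,    6. ]), np.float64(0.074))
```

View pics/f.png

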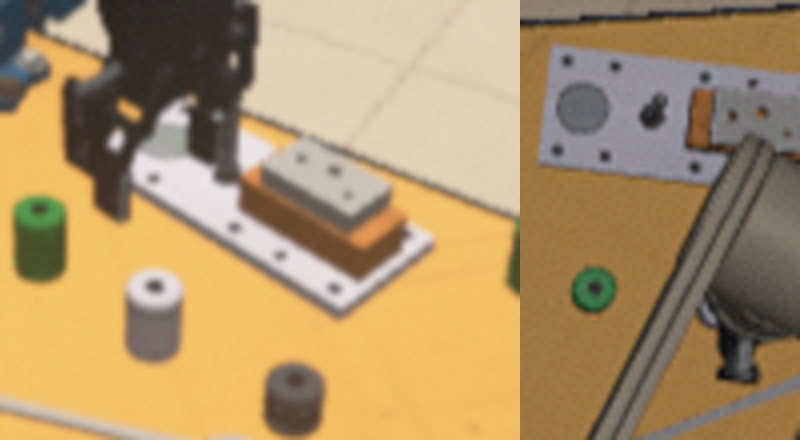

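The steel block sits on the beech block, centred at about crop (330,185). The bright post's top is at crop (153,290), and its fit is (398.4,-160.2). Grip it.

```bash
python3 -m handwheel '0 0 0 0 0 50 70;0 0 0 0 0 90 70;0 0 0 0 0 104 70;0 0 0 0 0 106 70;0 0 0 0 0 106 28;0 0 0 0 0 106 28;0 0 0 0 0 106 28;0 0 0 0 0 106 28' 60; python3 -m handwheel '0 0 0 0 0 0 28;0 0 0 0 0 0 28'; python3 -c "
from h import *
go(565,-54.6,150,82.2)"; python3 -m handwheel '0 0 0 0 0 -50 28;0 0 0 0 0 -100 28;0 0 0 0 0 -150 28;0 0 0 0 0 -160 28;0 0 0 0 0 -160 28'; python3 -c "
from h import *
go(565,-54.6,150,82.2)"
```

```text
time: 18.9
tool_pos: [398.7, -161.4, 16.3]
tcp_rot: [179.9, 0.1, 82.2]
ft_force: [-1.7, 1.3, 6.1]
finger_gap: 34.4
grip_force: 59.6
time: 19.15
tool_pos: [398.7, -161.4, 16.3]
tcp_rot: [179.9, 0.1, 82.2]
ft_force: [-1.1, 0.4, 6.0]
finger_gap: 34.7
grip_force: 59.6
t 19.15 at [ 398.7 -161.4   16.3] [1.7985e+02 1.2000e-01 8.2220e+01] gap 34.7
-> (565, -54.6, 150, 82.2) rot [0.1 0.1 0. ] d [ 128.   150.7 -133.6] rows 3.8 j6~ 2.3
time: 19.77
tool_pos: [397.6, -160.6, 174.7]
tcp_rot: [179.9, 0.1, 82.2]
ft_force: [0.4, -0.2, -3.5]
finger_gap: 34.3
grip_force: 61.5
t 19.775 at [ 397.6 -160.6  174.7] [1.7994e+02 9.0000e-02 8.2210e+01] gap 34.3
-> (565, -54.6, 150, 82.2) rot [0.1 0.1 0. ] d [127.7 151.5  24.7] rows 3.2 j6~ 2.3
```

```bash
python3 -m handwheel '0 0 0 40 47 0 28;0 0 0 80 95 0 28;0 0 0 120 142 0 28;0 0 0 127.7 151.5 0 28;0 0 0 127.7 151.5 60 28;0 0 0 127.7 151.5 110 28;0 0 0 127.7 151.5 130 28;0 0 0 127.7 151.5 130 28'; python3 -m handwheel '0 0 0 0 0 0 28;0 0 0 0 0 0 28'; python3 - <<'E'
from fit import *
go(565,-54.6,28.3,82.2)
s=snap("scene"); cv2.imwrite("pics/g.png",cv2.resize(s["pixels"][180:280,270:400],None,fx=6,fy=6,interpolation=cv2.INTER_CUBIC))
E
```

```text
time: 20.78
tool_pos: [562.5, -54.5, 42.0]
tcp_rot: [-179.7, 0.0, 82.2]
ft_force: [0.5, -1.2, -3.6]
finger_gap: 34.2
grip_force: 61.7
time: 21.02
tool_pos: [566.7, -55.0, 46.9]
tcp_rot: [179.8, 0.1, 82.2]
ft_force: [0.0, 0.3, -3.8]
finger_gap: 34.4
grip_force: 61.7
t 21.025 at [566.7 -55.   46.9] [1.7977e+02 7.0000e-02 8.2210e+01] gap 34.4
-> (565, -54.6, 28.3, 82.2) rot [0.2 0.1 0. ] d [ 0.2 -1.8 18.6] rows 0.3 j6~ 2.3
```

View pics/g.png

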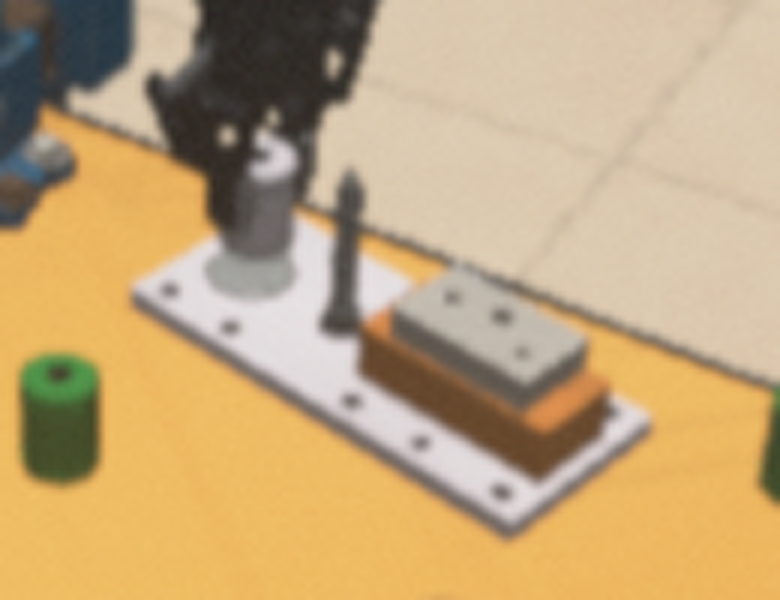

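The post is held over the spot. Its base is near crop (257,243) and the spot is at (251,271), so it's in line once lowered. Lowering.

```bash
python3 -m handwheel '0.2 0.1 0 0.2 -1.8 9 28;0.2 0.1 0 0.2 -1.8 14 28;0.2 0.1 0 0.2 -1.8 16 28;0.2 0.1 0 0.2 -1.8 17 28;0.2 0.1 0 0.2 -1.8 17.5 28;0.2 0.1 0 0.2 -1.8 17.5 28;0.2 0.1 0 0.2 -1.8 17.5 28'; python3 -c "
from h import *
go(565,-54.6,28.3,82.2)"
```

```text
time: 21.95
tool_pos: [562.7, -54.0, 28.3]
tcp_rot: [-179.7, -0.0, 82.2]
ft_force: [-11.5, 0.8, 16.0]
finger_gap: 34.6
grip_force: 64.1
t 21.95 at [562.7 -54.   28.3] [-1.7973e+02 -4.0000e-02  8.2230e+01] gap 34.6
-> (565, -54.6, 28.3, 82.2) rot [-0.3 -0.   0. ] d [-0.3  2.3  0. ] rows 0.0 j6~ 2.3
```

```bash
python3 -m handwheel '0 0 0 0 0 -1.5 28;-0.2 0 0 -0.3 2 -1.5 28;-0.2 0 0 -0.3 2 -1 28;-0.2 0 0 -0.3 2 -0.6 28;-0.2 0 0 -0.3 2 -0.6 28'; python3 -c "
from h import *
go(565,-54.6,28.3,82.2)"
```

```text
time: 22.58
tool_pos: [565.0, -54.6, 28.3]
tcp_rot: [-180.0, -0.0, 82.2]
ft_force: [-8.2, 2.3, 12.5]
finger_gap: 34.1
grip_force: 63.6
t 22.575 at [565.  -54.6  28.3] [-1.7997e+02 -5.0000e-02  8.2220e+01] gap 34.1
-> (565, -54.6, 28.3, 82.2) rot [-0. -0.  0.] d [ 0. -0.  0.] rows 0.0 j6~ 2.3
```

Release, rise high, and move to the strap.

```bash
python3 -m handwheel '0 0 0 0 0 -0.5 45; 0 0 0 0 0 -0.5 58; 0 0 0 0 0 -0.5 64; 0 0 0 0 0 -0.5 64;0 0 0 0 0 -40 64;0 0 0 0 0 -100 64;0 0 0 0 0 -160 64;0 0 0 0 0 -220 64';python3 -m handwheel '0 0 0 0 0 -60 64; 0 0 0 0 0 -70 64; 0 0 0 0 0 -70 64'; python3 - <<'E'
from fit import *
print(fit(snap("top"),"strap",(526.1,451.2,-54.7)))
s=snap("scene"); print(fit(s,"post",(565,-54.6,0),z0=12,fixyaw=True,pad=4))
go(529,446,320,125.3)
E
```

```text
time: 23.58
tool_pos: [564.7, -54.8, 249.2]
tcp_rot: [-180.0, -0.0, 82.2]
ft_force: [0.9, -0.2, 0.5]
finger_gap: 63.8
grip_force: 0.0
time: 23.95
tool_pos: [565.3, -55.0, 317.9]
tcp_rot: [179.9, -0.0, 82.2]
ft_force: [1.2, 0.9, -0.3]
finger_gap: 63.9
grip_force: 0.0
(array([526.2, 451.2, -54.7]), np.float64(0.078))
(array([564.4, -54.4,   2.8]), np.float64(0.515))
t 24.05 at [564.2 -54.8 315. ] [-1.798e+02 -5.000e-02  8.221e+01] gap 64.4
-> (529, 446, 320, 125.3) rot [ -0.2  -0.1 -43.1] d [ 491.4 -102.8   -4.2] rows 8.0 j6~ 4.8
```

```bash
python3 -m handwheel '0 0 -6 61 -14 0 64;0 0 -12 121 -27 0 64;0 0 -18 182 -41 0 64;0 0 -24 242 -54 0 64;0 0 -30 302 -68 0 64;0 0 -36 363 -81 0 64;0 0 -43 423 -95 0 64;0 0 -43.1 484 -108 0 64';python3 -m handwheel '0 0 0 0 0 0 64; 0 0 0 0 0 0 64'; python3 - <<'E'
from fit import *
go(522.7,456.1,5,125.3)
E
```

```text
time: 25.05
tool_pos: [522.3, 440.7, 314.6]
tcp_rot: [-179.8, -0.0, 125.4]
ft_force: [0.9, -0.0, 0.4]
finger_gap: 64.0
grip_force: 0.0
time: 25.3
tool_pos: [522.9, 438.8, 315.0]
tcp_rot: [-179.8, -0.0, 125.3]
ft_force: [0.7, -0.8, -0.0]
finger_gap: 64.4
grip_force: 0.0
t 25.3 at [522.9 438.8 315. ] [-1.7978e+02 -1.0000e-02  1.2535e+02] gap 64.4
-> (522.7, 456.1, 5, 125.3) rot [-0.2 -0.   0. ] d [ 14.1  11.1 309.9] rows 5.0 j6~ 5.8
```

```bash
python3 -m handwheel '-0.2 0 0 14 11 55 64;-0.2 0 0 14 11 115 64;-0.2 0 0 14 11 175 64;-0.2 0 0 14 11 230 64;-0.2 0 0 14 11 270 64;-0.2 0 0 14 11 270 64;-0.2 0 0 14 11 270 64'; python3 - <<'E'
from fit import *
go(522.7,456.1,4,125.3)
E
```

```text
time: 26.18
tool_pos: [525.7, 457.0, 50.0]
tcp_rot: [179.7, -0.0, 125.2]
ft_force: [1.9, -0.8, 0.0]
finger_gap: 64.0
grip_force: 0.0
t 26.175 at [525.7 457.   50. ] [ 1.7965e+02 -4.0000e-02  1.2524e+02] gap 64.0
-> (522.7, 456.1, 4, 125.3) rot [ 0.3 -0.  -0.1] d [ 1.  -3.2 46. ] rows 0.7 j6~ 5.8
```

```bash
python3 -m handwheel '0 0 0 0 0 0 64;0.1 0 0 1 -1 20 64;0.1 0 0 1 -1 35 64;0.1 0 0 1 -1 41 64;0.1 0 0 1 -1 41 64;0.1 0 0 1 -1 41 64'; python3 - <<'E'
from fit import *
go(522.7,456.1,4,125.3)
E
```

```text
time: 26.92
tool_pos: [523.3, 457.8, 7.1]
tcp_rot: [179.9, -0.0, 125.3]
ft_force: [-0.1, -0.2, -0.0]
finger_gap: 64.1
grip_force: 0.0
t 26.925 at [523.3 457.8   7.1] [ 1.7985e+02 -5.0000e-02  1.2532e+02] gap 64.1
-> (522.7, 456.1, 4, 125.3) rot [ 0.1 -0.   0. ] d [-1.1 -1.5  3.1] rows 0.1 j6~ 5.8
```

```bash
python3 -m handwheel '0.1 0 0 -1 -1.5 3 64;0.1 0 0 -1 -1.5 3 64;0.1 0 0 -1 -1.5 3 55;0.1 0 0 -1 -1.5 3 45;0.1 0 0 -1 -1.5 3 30;0.1 0 0 -1 -1.5 3 30;0.1 0 0 -1 -1.5 3 30;0.1 0 0 -1 -1.5 3 30' 80; python3 -m handwheel '0 0 0 0 0 0 30;0 0 0 0 0 0 30;0 0 0 0 0 0 30'; python3 - <<'E'
from fit import *
go(522.7,456.1,4,125.3)
E
```

```text
time: 27.92
tool_pos: [523.0, 456.4, 4.8]
tcp_rot: [179.9, -0.0, 125.3]
ft_force: [-0.2, -0.8, 5.2]
finger_gap: 35.1
grip_force: 80.6
time: 28.3
tool_pos: [523.0, 456.4, 4.8]
tcp_rot: [179.9, -0.0, 125.3]
ft_force: [-0.1, 0.0, 5.1]
finger_gap: 35.6
grip_force: 80.6
t 28.3 at [523.  456.4   4.8] [ 1.7989e+02 -5.0000e-02  1.2531e+02] gap 35.6
-> (522.7, 456.1, 4, 125.3) rot [ 0.1 -0.   0. ] d [-0.  -0.4  0.8] rows 0.0 j6~ 5.8
```

```bash
python3 -m handwheel '0 0 0 0 0 -20 30;0 0 0 0 0 -70 30;0 0 0 0 0 -130 30;0 0 0 0 0 -190 30;0 0 0 0 0 -250 30;0 0 0 0 0 -300 30;0 0 0 0 0 -315 30;0 0 0 0 0 -315 30'; python3 - <<'E'
from fit import *
go(559,-97.8,320,82.2)
E
```

```text
time: 29.3
tool_pos: [522.5, 455.7, 318.6]
tcp_rot: [180.0, -0.0, 125.3]
ft_force: [0.4, -0.6, -5.1]
finger_gap: 35.4
grip_force: 81.2
t 29.3 at [522.5 455.7 318.6] [ 1.7996e+02 -5.0000e-02  1.2532e+02] gap 35.4
-> (559, -97.8, 320, 82.2) rot [ 0.  -0.1 43.1] d [-472.8 -290.2   -2. ] rows 8.9 j6~ -2.1
```

```bash
python3 -m handwheel '0 0 3 -30 -18 0 30;0 0 9 -80 -49 0 30;0 0 15 -130 -80 0 30;0 0 21 -180 -110 0 30;0 0 27 -230 -141 0 30;0 0 33 -280 -172 0 30;0 0 39 -330 -203 0 30;0 0 43.1 -380 -233 0 30'; python3 -m handwheel '0 0 0 -55 7 0 30;0 0 0 -90 12 0 30;0 0 0 -90 12 0 30;0 0 0 -90 12 0 30'; python3 - <<'E'
from fit import *
go(559,-97.8,170,82.2)
E
```

```text
time: 30.3
tool_pos: [550.3, 9.2, 314.0]
tcp_rot: [-179.6, -0.0, 82.1]
ft_force: [1.3, 0.4, -5.4]
finger_gap: 35.0
grip_force: 81.5
time: 30.8
tool_pos: [550.7, -79.4, 315.3]
tcp_rot: [-179.7, -0.1, 82.2]
ft_force: [-0.4, -0.1, -5.0]
finger_gap: 34.9
grip_force: 81.5
t 30.8 at [550.7 -79.4 315.3] [-1.7971e+02 -1.0000e-01  8.2190e+01] gap 34.9
-> (559, -97.8, 170, 82.2) rot [-0.3 -0.1 -0. ] d [-17.4  11.5 145.2] rows 2.3 j6~ -2.1
```

```bash
python3 -m handwheel '-0.2 0 0 -17 11 0 30;-0.2 0 0 -17 11 50 30;-0.2 0 0 -17 11 100 30;-0.2 0 0 -17 11 140 30;-0.2 0 0 -17 11 165 30;-0.2 0 0 -17 11 173 30;-0.2 0 0 -17 11 173 30;-0.2 0 0 -17 11 173 30'; python3 -m handwheel '0 0 0 0 0 0 30;0 0 0 0 0 0 30;0 0 0 0 0 0 30'; python3 - <<'E'
from fit import *
go(559,-97.8,70,82.2)
s=snap("scene"); cv2.imwrite("pics/k.png",cv2.resize(s["pixels"][165:265,270:400],None,fx=6,fy=6,interpolation=cv2.INTER_CUBIC))
p=r.sense()["tool_pos"]; m=np.array([(-66,-19,0),(-66,19,0),(66,-11,0),(66,11,0),(-66,-19,12),(66,-11,12)])+[6,0,0]
for o in [(0,0)]:
    q=w2p(s,place(m,[p[0],p[1],-97.8],p[2]-4.8)); print(((q-[270,165]+.5)*6-.5).round(0))
# stud base/tip predicted for (557,-112)
print(((w2p(s,[(557,-112,12),(557,-112,100),(557,-112,p[2]-4.8)])-[270,165]+.5)*6-.5).round(0))
E
```

```text
time: 31.8
tool_pos: [561.4, -98.3, 147.0]
tcp_rot: [179.7, -0.0, 82.2]
ft_force: [0.1, -0.1, -4.7]
finger_gap: 35.2
grip_force: 81.5
time: 32.17
tool_pos: [560.4, -98.2, 145.6]
tcp_rot: [179.8, -0.0, 82.2]
ft_force: [0.7, 0.3, -3.8]
finger_gap: 35.5
grip_force: 81.5
t 32.175 at [560.4 -98.2 145.6] [ 1.7979e+02 -4.0000e-02  8.2210e+01] gap 35.5
-> (559, -97.8, 70, 82.2) rot [ 0.2 -0.   0. ] d [ 0.1 -1.7 75.6] rows 1.2 j6~ -2.1
[[208. 138.]
 [265. 108.]
 [447. 249.]
 [479. 229.]
 [208. 116.]
 [449. 226.]]
[[343. 418.]
 [353. 263.]
 [358. 187.]]
```

View pics/k.png

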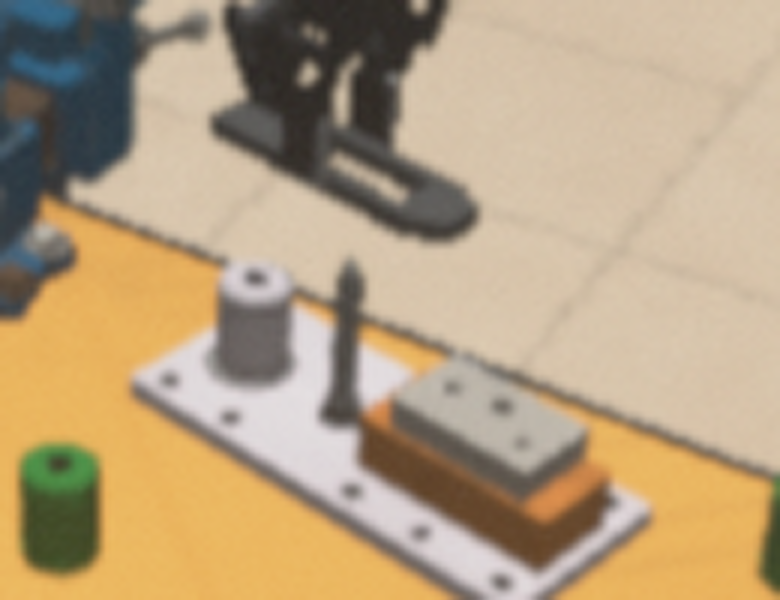

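The strap hangs level, tail at crop (212,128) and nose at (475,212). The slot runs from (330,150) to (410,195), and the stud tip is at (349,258), within about 1 mm of the prediction relative to the strap. Descend in stages, watching the force.

```bash
python3 -m handwheel '0.2 0 0 0 -1.5 15 30;0.2 0 0 0 -1.5 30 30;0.2 0 0 0 -1.5 36 30;0.2 0 0 0 -1.5 36 30;0.2 0 0 0 -1.5 36 30;0.2 0 0 0 -1.5 36 30'; python3 - <<'E'
from fit import *
go(559,-97.8,70,82.2)
E
```

```text
time: 32.98
tool_pos: [559.4, -98.0, 109.9]
tcp_rot: [180.0, -0.0, 82.2]
ft_force: [0.2, 0.3, -5.5]
finger_gap: 34.8
grip_force: 81.5
t 32.975 at [559.4 -98.  109.9] [ 1.7995e+02 -3.0000e-02  8.2210e+01] gap 34.8
-> (559, -97.8, 70, 82.2) rot [ 0. -0.  0.] d [ 0.1 -0.4 39.9] rows 0.6 j6~ -2.1
```

```bash
python3 -m handwheel '0 0 0 0 -0.4 5 30;0 0 0 0 -0.4 10 30;0 0 0 0 -0.4 15 30;0 0 0 0 -0.4 20 30;0 0 0 0 -0.4 20 30;0 0 0 0 -0.4 20 30'; python3 - <<'E'
from fit import *
go(559,-97.8,70,82.2); print(r.sense()["ft_force"],r.sense()["wrist_torque"])
s=snap("scene"); cv2.imwrite("pics/l.png",cv2.resize(s["pixels"][170:260,290:390],None,fx=6.6,fy=6.6,interpolation=cv2.INTER_CUBIC))
E
```

```text
time: 33.72
tool_pos: [558.5, -97.8, 89.3]
tcp_rot: [-180.0, -0.0, 82.2]
ft_force: [0.4, 0.6, -4.0]
finger_gap: 35.1
grip_force: 81.5
t 33.725 at [558.5 -97.8  89.3] [-1.7998e+02 -4.0000e-02  8.2210e+01] gap 35.1
-> (559, -97.8, 70, 82.2) rot [-0. -0.  0.] d [ 0.1  0.5 19.3] rows 0.3 j6~ -2.1
[ 0.40009808  0.60933047 -3.96569532] [ 0.02927982  0.01643913 -0.02209147]
```

View pics/l.png

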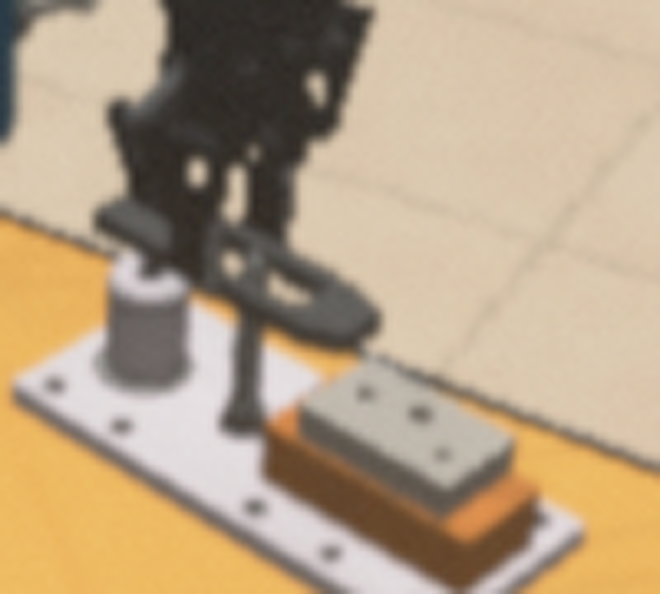

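The stud tip is inside the slot at crop (255,262), with slot visible on both sides of it. There's no contact force. Lower to the seat.

```bash
python3 -m handwheel '0 0 0 0 0.5 6 30;0 0 0 0 0.5 12 30;0 0 0 0 0.5 18 30;0 0 0 0 0.5 20.5 30;0 0 0 0 0.5 21.5 30;0 0 0 0 0.5 21.5 30'; python3 - <<'E'
from fit import *
go(559,-97.8,66.8,82.2); print(r.sense()["ft_force"],r.sense()["wrist_torque"])
E
```

```text
time: 34.52
tool_pos: [559.0, -97.8, 67.8]
tcp_rot: [-180.0, -0.0, 82.2]
ft_force: [0.2, -0.1, -4.1]
finger_gap: 35.2
grip_force: 81.5
t 34.525 at [559.  -97.8  67.8] [-1.7998e+02 -4.0000e-02  8.2220e+01] gap 35.2
-> (559, -97.8, 66.8, 82.2) rot [-0. -0.  0.] d [ 0. -0.  1.] rows 0.0 j6~ -2.1
[ 0.23593007 -0.14404607 -4.13406434] [0.02410168 0.00737498 0.00745081]
```

```bash
python3 -m handwheel '0 0 0 0 0 0.5 30;0 0 0 0 0 1 30;0 0 0 0 0 1 30;0 0 0 0 0 1.3 30;0 0 0 0 0 1.3 30'; python3 - <<'E'
from fit import *
go(559,-97.8,66.8,82.2); print(r.sense()["ft_force"],r.sense()["wrist_torque"])
E
```

```text
time: 35.15
tool_pos: [559.1, -97.9, 66.8]
tcp_rot: [180.0, -0.0, 82.2]
ft_force: [-1.6, 0.2, -0.8]
finger_gap: 35.2
grip_force: 82.0
t 35.15 at [559.1 -97.9  66.8] [ 1.800e+02 -4.000e-02  8.221e+01] gap 35.2
-> (559, -97.8, 66.8, 82.2) rot [ 0. -0.  0.] d [ 0.1 -0.1  0. ] rows 0.0 j6~ -2.1
[-1.61606114  0.17872985 -0.77606231] [ 0.03439986  0.20018445 -0.04961545]
```

```bash
python3 -m handwheel '0 0 0 0 0 0.4 30;0 0 0 0 0 0.4 30;0 0 0 0 0 0.2 45;0 0 0 0 0 0.2 56;0 0 0 0 0 0.2 62;0 0 0 0 0 -20 62;0 0 0 0 0 -60 62;0 0 0 0 0 -120 62';  python3 -m handwheel '0 0 0 0 0 -60 62;0 0 0 0 0 -120 62;0 0 0 0 0 -140 62;0 0 0 0 0 -140 62'; python3 - <<'E'
from fit import *
t=snap("top");print(fit(t,"washer",(370.6,252.7,0),fixyaw=True))
s=snap("scene"); cv2.imwrite("pics/m.png",cv2.resize(s["pixels"][180:260,290:390],None,fx=7,fy=7,interpolation=cv2.INTER_CUBIC))
go(371,252.5,315,110)
E
```

```text
time: 36.15
tool_pos: [557.8, -97.6, 187.2]
tcp_rot: [-179.8, -0.1, 82.2]
ft_force: [1.4, -0.5, 0.2]
finger_gap: 61.8
grip_force: 0.0
time: 36.65
tool_pos: [559.9, -98.3, 329.4]
tcp_rot: [179.7, -0.0, 82.2]
ft_force: [0.1, -0.6, -1.2]
finger_gap: 61.8
grip_force: 0.0
(array([370.6, 252.8,   3.6]), np.float64(0.063))
t 36.75 at [558.5 -97.9 324.9] [-1.7986e+02 -6.0000e-02  8.2210e+01] gap 62.0
-> (371, 252.5, 315, 110) rot [ -0.1  -0.1 -27.8] d [ 321.8 -233.2   10.8] rows 6.4 j6~ 14.2
```

View pics/m.png

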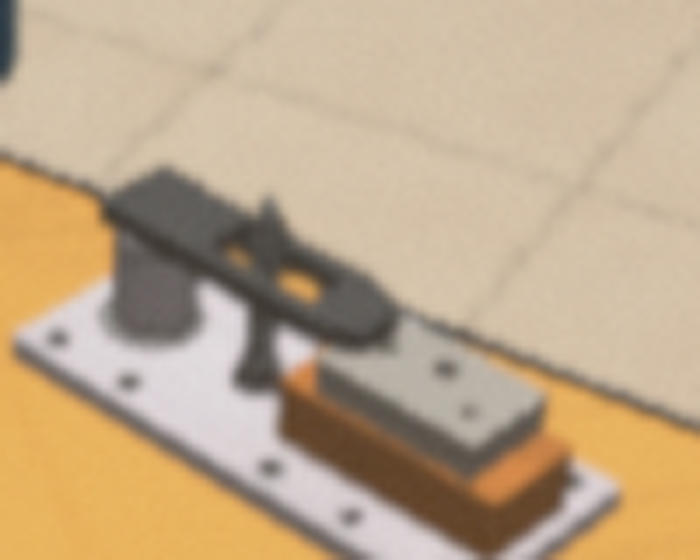

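The strap lies level from the post to the steel block, stud through the slot. The nose tip's top is at crop (394,308), and the block's far top corners are at (545,398) and (475,460). Check the overlap while moving to the washer.

```bash
python3 - <<'E'
from h import *
s=snap("scene")
f=lambda P,z:p2w(s,[(290+(x+.5)/7-.5,180+(y+.5)/7-.5) for x,y in P],z)
n=f([(394,308)],74)[0]; e=f([(545,398),(475,460),(318,365)],62); u=np.array([-.136,-.991,0]); o=np.array([557,-112,0])
print(n,e.round(1)); print("plate x nose",(n-o)@u,"far end",(e-o)@u, "stud tip",f([(268,196)],100))
E
python3 -m handwheel '0 0 -4 50 -36 0 60;0 0 -8 100 -72 0 60;0 0 -12 150 -108 0 60;0 0 -16 200 -144 0 60;0 0 -20 250 -180 0 60;0 0 -24 300 -216 0 60;0 0 -27.8 321.8 -233.2 10 60;0 0 -27.8 321.8 -233.2 10 60'; python3 - <<'E'
from h import *
go(371,252.5,60,110)
E
```

```text
[ 558.64813374 -167.74190215   74.        ] [[ 559.5 -233.2   62. ]
 [ 512.4 -231.1   62. ]
 [ 524.7 -156.3   62. ]]
plate x nose 55.016078840005605 far end [119.80285698 124.06396249  48.33339763] stud tip [[ 559.62886135 -108.49821146  100.        ]]
time: 37.8
tool_pos: [369.4, 253.3, 313.7]
tcp_rot: [-179.7, -0.0, 110.2]
ft_force: [-0.2, -0.6, 0.2]
finger_gap: 60.2
grip_force: 0.0
t 37.8 at [369.4 253.3 313.7] [-1.7970e+02 -2.0000e-02  1.1024e+02] gap 60.2
-> (371, 252.5, 60, 110) rot [-0.3 -0.   0.2] d [ -1.4   2.6 253.7] rows 4.1 j6~ 14.2
```

```bash
cat > prof.py <<'E'
from h import *
def run():
    u=np.array([-.1357,-.9908,0]); v=np.array([.9908,-.1357,0]); o=np.array([556.5,-112,0])
    for n in("top","scene"):
        s=[snap(n) for _ in range(4)]; g=np.mean([i["pixels"].astype(np.float32) for i in s],0); s=s[0]
        xs=np.arange(20,150,.5)
        for lab,z,lo,hi,ys in(("nose",74,42,75,(-7,-4,0,4,7)),("steelfar",62,105,130,(-16,-8,0,8,16)),("beechfar",44,122,142,(-18,-8,0,8,18))):
            out=[]
            for y in ys:
                P=o+xs[:,None]*u+y*v+[0,0,z]; q=w2p(s,P).astype(np.float32)
                c=cv2.remap(g,q[:,:1].copy(),q[:,1:].copy(),cv2.INTER_CUBIC)[:,0]
                c=cv2.GaussianBlur(c,(1,9),1.5); d=np.linalg.norm(np.gradient(c,axis=0),axis=1); m=(xs>lo)&(xs<hi); d=np.where(m,d,0); k=d.argmax(); w=(abs(xs-xs[k])<3)
                out.append(round(float((xs[w]*d[w]).sum()/d[w].sum()),1))
            print(n,lab,out)
E
python3 -c "import prof;prof.run()"
```

```text
top nose [58.1, 63.5, 63.3, 58.5, 57.6]
top steelfar [120.9, 120.1, 121.7, 121.6, 120.6]
top beechfar [124.1, 123.7, 123.8, 124.3, 123.9]
scene nose [66.1, 65.9, 63.6, 62.4, 60.4]
scene steelfar [119.5, 119.4, 119.9, 127.4, 118.7]
scene beechfar [133.9, 133.4, 132.7, 133.0, 136.3]
```

The nose measures about 11–12 mm onto the steel block, too near the 10 mm limit. I'll regrip the strap and shift it 3.5 mm toward the nose before fitting the washer.

```bash
python3 -c "
from h import *
go(559,-97.9,315,82.2)"
```

```text
t 38.2 at [372.1 251.7 316.8] [ 1.7999e+02 -4.0000e-02  1.0991e+02] gap 60.0
-> (559, -97.9, 315, 82.2) rot [-0.  -0.  27.7] d [-392.4   56.7    1.6] rows 6.3 j6~ -2.1
```

```bash
python3 -m handwheel '0 0 4 -60 9 0 60;0 0 8 -120 17 0 60;0 0 12 -180 26 0 60;0 0 16 -240 35 0 60;0 0 20 -300 43 0 60;0 0 24 -360 52 0 60;0 0 27.7 -392.4 56.7 0 60;0 0 27.7 -392.4 56.7 0 60'; python3 -m handwheel '0 0 0 0 0 60 60;0 0 0 0 0 120 60;0 0 0 0 0 180 60;0 0 0 0 0 205 60;0 0 0 0 0 205 60;0 0 0 0 0 205 60;0 0 0 0 0 205 60'; python3 -c "
from h import *
go(559,-97.9,67,82.2)"
```

```text
time: 39.2
tool_pos: [559.4, -99.8, 315.7]
tcp_rot: [-179.9, -0.0, 82.0]
ft_force: [0.1, 1.0, 0.1]
finger_gap: 60.3
grip_force: 0.0
time: 40.08
tool_pos: [560.7, -97.0, 114.0]
tcp_rot: [179.8, -0.0, 82.3]
ft_force: [0.4, -0.6, -0.2]
finger_gap: 59.8
grip_force: 0.0
t 40.075 at [560.7 -97.  114. ] [ 1.7979e+02 -2.0000e-02  8.2330e+01] gap 59.8
-> (559, -97.9, 67, 82.2) rot [ 0.2 -0.   0.1] d [-1.1 -1.7 47. ] rows 0.8 j6~ -2.1
```

```bash
python3 -m handwheel '0 0 0.1 0 -0.5 20 60;0 0 0.1 -0.5 -0.5 38 60;0 0 0.1 -0.5 -0.5 44 60;0 0 0.1 -0.5 -0.5 45 60;0 0 0.1 -0.5 -0.5 45 60;0 0 0.1 -0.5 -0.5 45 60'; python3 -c "
from h import *
go(559,-97.9,67,82.2)"
```

```text
time: 40.83
tool_pos: [559.1, -97.3, 67.1]
tcp_rot: [180.0, -0.0, 82.2]
ft_force: [-0.4, 0.5, -0.1]
finger_gap: 60.3
grip_force: 0.0
t 40.825 at [559.1 -97.3  67.1] [ 1.7995e+02 -4.0000e-02  8.2220e+01] gap 60.3
-> (559, -97.9, 67, 82.2) rot [ 0. -0.  0.] d [-0.6  0.   0.1] rows 0.0 j6~ -2.1
```

```bash
python3 -m handwheel '0 0 0 0 0 0 50;0 0 0 0 0 0 40;0 0 0 0 0 0 30;0 0 0 0 0 0 30;0 0 0 0 0 0 30;0 0 0 0 0 -1 30;0 0 0 0 0 -3 30;0 0 0 0 0 -3 30' 80; python3 -m handwheel '0 0 0 -2 0 0 30;0 0 0 -3.5 0 0 30;0 0 0 -3.5 0 0 30;0 0 0 -3.5 0 0 30;0 0 0 -3.5 0 1.5 30;0 0 0 -3.5 0 2.2 30;0 0 0 -3.5 0 2.2 30'; python3 -c "
from h import *
go(558.6,-101,67,82.2);print(r.sense()['ft_force'])"
```

```text
time: 41.82
tool_pos: [557.7, -97.0, 68.6]
tcp_rot: [-179.9, -0.1, 82.2]
ft_force: [-0.4, 0.2, -4.5]
finger_gap: 35.2
grip_force: 80.2
time: 42.7
tool_pos: [558.0, -100.6, 67.3]
tcp_rot: [-180.0, -0.0, 82.2]
ft_force: [-0.3, 0.5, -3.0]
finger_gap: 35.1
grip_force: 80.4
t 42.7 at [ 558.  -100.6   67.3] [-1.7998e+02 -5.0000e-02  8.2220e+01] gap 35.1
-> (558.6, -101, 67, 82.2) rot [-0. -0.  0.] d [-0.3  0.6  0.3] rows 0.0 j6~ -2.4
[-0.33899798  0.54481296 -2.99185793]
```

```bash
python3 -m handwheel '0 0 0 0 0.5 0 30;0 0 0 0 0.5 0.6 30;0 0 0 0 0.5 1 30;0 0 0 0 0.5 1 30;0 0 0 0 0.5 0.8 45;0 0 0 0 0.5 0.8 56;0 0 0 0 0.5 0.8 62;0 0 0 0 0.5 -20 62';  python3 -m handwheel '0 0 0 0 0 -60 62;0 0 0 0 0 -120 62;0 0 0 0 0 -180 62;0 0 0 0 0 -225 62;0 0 0 0 0 -225 62;0 0 0 0 0 -225 62'; python3 - <<'E'
import prof; prof.run()
from h import *
go(371,252.5,315,110)
E
```

```text
time: 43.7
tool_pos: [557.0, -100.3, 85.5]
tcp_rot: [-179.8, -0.1, 82.2]
ft_force: [-0.0, 0.5, 0.1]
finger_gap: 61.9
grip_force: 0.0
time: 44.45
tool_pos: [558.5, -100.9, 311.6]
tcp_rot: [-180.0, -0.0, 82.2]
ft_force: [1.0, 0.3, 0.6]
finger_gap: 62.1
grip_force: 0.0
top nose [62.6, 63.4, 62.9, 61.6, 61.5]
top steelfar [118.3, 120.2, 115.4, 122.2, 106.8]
top beechfar [123.2, 123.5, 123.6, 124.6, 125.7]
scene nose [69.6, 68.4, 66.6, 64.7, 64.0]
scene steelfar [119.6, 119.4, 119.9, 127.4, 119.0]
scene beechfar [133.5, 133.1, 132.8, 133.0, 136.3]
t 44.85 at [ 558.4 -100.8  311.5] [-1.7991e+02 -5.0000e-02  8.2210e+01] gap 62.0
-> (371, 252.5, 315, 110) rot [ -0.1  -0.1 -27.8] d [ 324.7 -233.5   -2.8] rows 6.4 j6~ 14.2
```

```bash
python3 -m handwheel '0 0 -4 51 -36 0 60;0 0 -8 101 -73 0 60;0 0 -12 152 -109 0 60;0 0 -16 203 -146 0 60;0 0 -20 253 -182 0 60;0 0 -24 304 -219 0 60;0 0 -27.8 324.7 -233.5 0 60;0 0 -27.8 324.7 -233.5 0 60'; python3 -m handwheel '0 0 0 0 0 60 60;0 0 0 0 0 120 60;0 0 0 0 0 180 60;0 0 0 0 0 240 60;0 0 0 0 0 275 60;0 0 0 0 0 275 60;0 0 0 0 0 275 60'; python3 -c "
from h import *
go(371,252.6,4,110)"
```

```text
time: 45.85
tool_pos: [370.3, 253.9, 312.6]
tcp_rot: [180.0, -0.1, 110.2]
ft_force: [0.0, 0.7, 0.0]
finger_gap: 59.9
grip_force: 0.0
time: 46.72
tool_pos: [372.6, 252.7, 39.2]
tcp_rot: [179.9, -0.1, 109.9]
ft_force: [0.3, 0.4, -0.0]
finger_gap: 60.0
grip_force: 0.0
t 46.725 at [372.6 252.7  39.2] [ 1.7989e+02 -5.0000e-02  1.0994e+02] gap 60.0
-> (371, 252.6, 4, 110) rot [ 0.1 -0.1 -0.1] d [ 0.5 -1.6 35.2] rows 0.6 j6~ 14.2
```

```bash
python3 -m handwheel '0 0 0 0.5 -1.5 15 60;0 0 0 0.5 -1.5 28 60;0 0 0 0.5 -1.5 34 60;0 0 0 0.5 -1.5 35 60;0 0 0 0.5 -1.5 35 60;0 0 0 0.5 -1.5 35 50;0 0 0 0.5 -1.5 35 42;0 0 0 0.5 -1.5 35 28' 40; python3 -m handwheel '0 0 0 0 0 0 28;0 0 0 0 0 0 28;0 0 0 0 0 0 28;0 0 0 0 0 0 28'; python3 -c "
from h import *
go(371,252.6,4,110)"
```

```text
time: 47.72
tool_pos: [369.9, 252.9, 3.3]
tcp_rot: [180.0, -0.1, 110.0]
ft_force: [-2.3, -0.4, 5.9]
finger_gap: 33.6
grip_force: 39.2
time: 48.22
tool_pos: [369.9, 252.9, 3.2]
tcp_rot: [180.0, -0.1, 110.0]
ft_force: [-2.1, -1.1, 6.7]
finger_gap: 33.1
grip_force: 39.2
t 48.225 at [369.9 252.9   3.2] [ 1.7996e+02 -5.0000e-02  1.1002e+02] gap 33.1
-> (371, 252.6, 4, 110) rot [ 0.  -0.1  0. ] d [-0.6  0.9 -0.8] rows 0.0 j6~ 14.2
```

```bash
python3 -m handwheel '0 0 0 0 0 -30 28;0 0 0 0 0 -80 28;0 0 0 0 0 -140 28;0 0 0 0 0 -200 28;0 0 0 0 0 -260 28;0 0 0 0 0 -305 28;0 0 0 0 0 -315 28;0 0 0 0 0 -315 28'; python3 -c "
from h import *
go(557,-112,320,82.2)"
```

```text
time: 49.22
tool_pos: [369.8, 252.5, 317.6]
tcp_rot: [180.0, -0.1, 110.0]
ft_force: [-0.2, 0.0, -1.0]
finger_gap: 33.1
grip_force: 40.0
t 49.225 at [369.8 252.5 317.6] [ 1.7996e+02 -5.0000e-02  1.1001e+02] gap 33.1
-> (557, -112, 320, 82.2) rot [ 0.  -0.1 27.8] d [-406.5   51.2   -2.8] rows 6.6 j6~ -3.6
```

```bash
python3 -m handwheel '0 0 4 -55 7 0 28;0 0 8 -112 14 0 28;0 0 12 -170 21 0 28;0 0 16 -228 29 0 28;0 0 20 -286 36 0 28;0 0 24 -344 43 0 28;0 0 27.8 -395 50 0 28;0 0 27.8 -406.5 51.2 0 28'; python3 -m handwheel '0 0 0 0 0 50 28;0 0 0 0 0 110 28;0 0 0 0 0 150 28;0 0 0 0 0 180 28;0 0 0 0 0 190 28;0 0 0 0 0 190 28;0 0 0 0 0 190 28;0 0 0 0 0 190 28'; python3 -c "
from h import *
go(557,-112,106,82.2)"
```

```text
time: 50.22
tool_pos: [556.4, -114.6, 313.4]
tcp_rot: [-179.7, -0.1, 82.0]
ft_force: [-0.6, 0.1, -0.9]
finger_gap: 33.0
grip_force: 40.0
time: 51.22
tool_pos: [557.9, -112.1, 128.9]
tcp_rot: [179.9, -0.0, 82.2]
ft_force: [-0.1, 0.3, -0.9]
finger_gap: 33.3
grip_force: 40.0
t 51.225 at [ 557.9 -112.1  128.9] [ 1.7987e+02 -2.0000e-02  8.2220e+01] gap 33.3
-> (557, -112, 106, 82.2) rot [ 0.1 -0.   0. ] d [ 0.  -0.9 22.9] rows 0.4 j6~ -3.6
```

```bash
python3 -m handwheel '0 0 0 0 -0.9 8 28;0 0 0 0 -0.9 15 28;0 0 0 0 -0.9 17 28;0 0 0 0 -0.9 17 28;0 0 0 0 -0.9 17 28;0 0 0 0 -0.9 17 28'; python3 - <<'E'
from h import *
go(557,-112,106,82.2)
s=snap("scene"); p=r.sense()["tool_pos"]
im=np.mean([snap("scene")["pixels"].astype(np.float32) for _ in range(6)],0)[185:230,300:360]
im=np.clip(im*1.8,0,255).astype(np.uint8)
cv2.imwrite("pics/n.png",cv2.resize(im,None,fx=13,fy=13,interpolation=cv2.INTER_CUBIC))
f=lambda P:((w2p(s,P)-[300,185]+.5)*13-.5).round(0)
e=[(p[0]+18*np.cos(a),p[1]+18*np.sin(a),p[2]-3.2+h) for h in(0,10) for a in np.arange(0,6.28,.05)]
q=f(e); print("washer extents",q.min(0),q.max(0)); print("stud",f([(557,-112,100),(557,-112,92),(557,-112,84)]))
E
```

```text
time: 51.98
tool_pos: [556.1, -111.8, 110.5]
tcp_rot: [180.0, -0.0, 82.2]
ft_force: [0.5, -0.1, -1.1]
finger_gap: 33.1
grip_force: 40.0
t 51.975 at [ 556.1 -111.8  110.5] [ 1.800e+02 -4.000e-02  8.221e+01] gap 33.1
-> (557, -112, 106, 82.2) rot [ 0. -0.  0.] d [-0.1  0.9  4.5] rows 0.1 j6~ -3.6
washer extents [286. 195.] [465. 334.]
stud [[375. 311.]
 [373. 343.]
 [371. 374.]]
```

View pics/n.png

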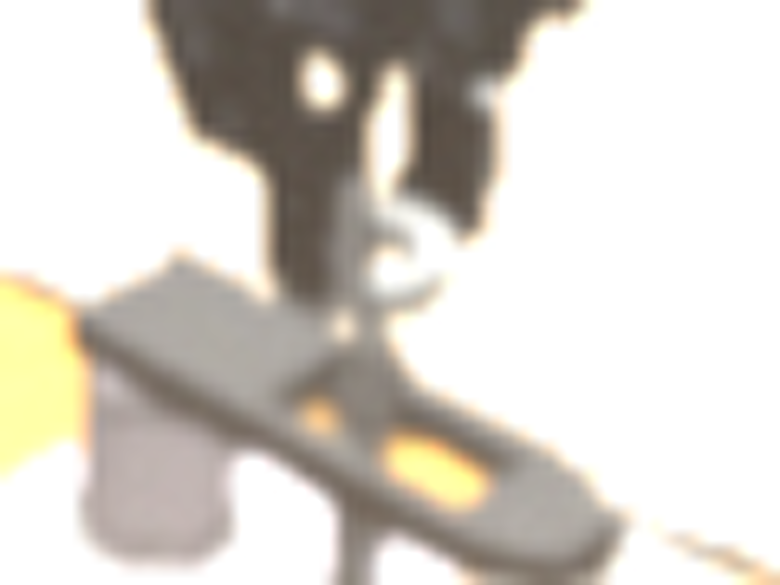

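The washer, right edge at crop (460,250), is above the stud, whose axis runs through about (370,375). Both match the predictions to about 1 px. Lower gently, watching the force.

```bash
python3 -m handwheel '0 0 0 0 0.9 3 28;0 0 0 0 0.9 7 28;0 0 0 0 0.9 11 28;0 0 0 0 0.9 14 28;0 0 0 0 0.9 14 28;0 0 0 0 0.9 14 28'; python3 -c "
from h import *
go(557,-112,77.5,82.2); print(r.sense()['ft_force'],r.sense()['wrist_torque'])"
```

```text
time: 53.08
tool_pos: [556.9, -111.9, 96.3]
tcp_rot: [-180.0, -0.0, 82.2]
ft_force: [-0.3, 1.3, -0.4]
finger_gap: 33.4
grip_force: 40.0
t 53.075 at [ 556.9 -111.9   96.3] [-1.7999e+02 -4.0000e-02  8.2220e+01] gap 33.4
-> (557, -112, 77.5, 82.2) rot [-0. -0.  0.] d [-0.1  0.1 18.8] rows 0.3 j6~ -3.6
[-0.33948186  1.33613309 -0.40125517] [-0.00213429 -0.0283946  -0.03999646]
```

```bash
python3 -m handwheel '0 0 0 0 0 3 28;0 0 0 0 0 6 28;0 0 0 0 0 9 28;0 0 0 0 0 12 28;0 0 0 0 0 15 28;0 0 0 0 0 15 28;0 0 0 0 0 15 28'; python3 -c "
from h import *
go(557,-112,77.5,82.2); print(r.sense()['ft_force'],r.sense()['wrist_torque'])"
```

```text
time: 53.95
tool_pos: [556.9, -111.8, 81.3]
tcp_rot: [-180.0, -0.0, 82.2]
ft_force: [0.6, 0.4, -0.6]
finger_gap: 32.8
grip_force: 40.0
t 53.95 at [ 556.9 -111.8   81.3] [-1.7999e+02 -4.0000e-02  8.2210e+01] gap 32.8
-> (557, -112, 77.5, 82.2) rot [-0. -0.  0.] d [-0.2  0.1  3.8] rows 0.1 j6~ -3.6
[ 0.5946236   0.37244906 -0.62277688] [-0.03837737  0.00674748  0.04741517]
```

No contact; the stud is through. Final few millimetres.

```bash
python3 -m handwheel '0 0 0 0 0 1.5 28;0 0 0 0 0 2.7 28;0 0 0 0 0 3.3 28;0 0 0 0 0 3.6 28;0 0 0 0 0 3.6 28;0 0 0 0 0 3.6 28'; python3 -c "
from h import *
go(557,-112,77.3,82.2); print(r.sense()['ft_force'],r.sense()['wrist_torque'])"
```

```text
time: 54.7
tool_pos: [556.9, -111.9, 77.7]
tcp_rot: [-180.0, -0.0, 82.2]
ft_force: [-0.4, -0.5, 0.1]
finger_gap: 33.2
grip_force: 40.0
t 54.7 at [ 556.9 -111.9   77.7] [-1.7998e+02 -4.0000e-02  8.2210e+01] gap 33.2
-> (557, -112, 77.3, 82.2) rot [-0. -0.  0.] d [-0.1  0.2  0.4] rows 0.0 j6~ -3.6
[-0.36858293 -0.45811656  0.10878099] [ 0.05284533  0.00841433 -0.02085164]
```

```bash
python3 -m handwheel '0 0 0 0 0 0.3 28;0 0 0 0 0 0.3 40;0 0 0 0 0 0.3 52;0 0 0 0 0 0.3 62;0 0 0 0 0 0 62;0 0 0 0 0 -20 62;0 0 0 0 0 -60 62;0 0 0 0 0 -120 62';  python3 -m handwheel '0 0 0 0 0 -60 62;0 0 0 60 0 -120 62;0 0 0 120 0 -140 62;0 0 0 180 0 -140 62;0 0 0 200 0 -140 62;0 0 0 200 0 -140 62'; python3 - <<'E'
from h import *
s=snap("scene");t=snap("top")
a=cv2.resize(s["pixels"][190:265,285:390],None,fx=5,fy=5,interpolation=cv2.INTER_CUBIC)
b=cv2.resize(t["pixels"][170:220,280:365],None,fx=6.17,fy=6.17,interpolation=cv2.INTER_CUBIC)[:,:525]
w=min(a.shape[1],b.shape[1]); cv2.imwrite("pics/o.png",np.vstack([a[:,:w],b[:,:w]])[:600]); print(a.shape,b.shape,r.sense()["time"])
E
```

```text
time: 55.7
tool_pos: [555.6, -111.6, 198.4]
tcp_rot: [-179.8, -0.1, 82.2]
ft_force: [1.4, -0.3, 0.3]
finger_gap: 62.1
grip_force: 0.0
time: 56.45
tool_pos: [584.0, 88.9, 339.7]
tcp_rot: [179.9, -0.1, 82.4]
ft_force: [0.2, -0.5, 0.0]
finger_gap: 62.0
grip_force: 0.0
(375, 525, 3) (308, 524, 3) 56.55
```

View pics/o.png

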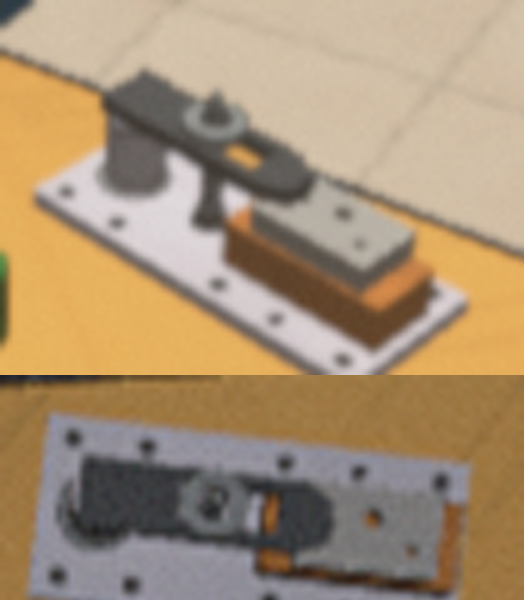

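The assembly is as asked. The washer is flat on the strap round the stud (crop 215,118), the strap is level on the post, and the nose at (331,515) covers about 15 mm of the steel block. The gripper is clear, so I'm handing in.

```bash
python3 -c "
from bench import workorder
print(workorder.hand_in())"
```

```text
the job is handed in; nothing more can be done
None
```

I handed the job in at about 57 s with everything set up as asked and the gripper clear; the strap's nose covers about 15 mm of the steel block, after one regrip to move it 3.5 mm further on.

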